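Clamp the pressure canner's lid down level

ROBOT

A 6-joint arm with a two-finger parallel gripper is mounted at the origin on a cart in front of the work surface, level with it; the furniture and walls round the work are solid. World frame = base frame: x ahead of the robot, y to its left, z up, the work surface at z = 0. Lengths are in m, angles in degrees, forces in N, time in s.
With the tool pointing down it reaches from about 0.3 to 0.75 m from the base axis. Payload 8.5 kg.
Tool frame: the origin (TCP) lies on the centre line of the jaws, within the pads' length; the fingertips stand 17 mm ahead of it and the grasp point (between the pads) lies 2 mm behind it (env.tcp_to_tips is the distance from the TCP to the fingertips, in m); z points along the fingers, y is the line along which they close (so a half turn about z gives the same grasp; the last joint's range is limited). The gripper opens to 85 mm and grips with 20 to 120 N. Pads are 22 mm wide; open, the fingers measure 114 mm over their backs; the gripper's body (76 mm by 85 mm) begins 54 mm behind the grasp point. The pads swing forward as they close: fully open they stand 13 mm farther back than shut.
Start: joints at [59.284, 21.807, 74.336, -0, 83.858, -12.336], TCP at [0.173, 0.522, 0.248] pointing down, gripper open.
Joint ranges: [-178.18, 178.18], [-50.72, 133.34], [12.68, 142.11], [-81.47, 261.47], [9.98, 163.14], [-165.26, 165.26]. Speed limits (degrees/s): [136.94, 136.94, 180, 180, 180, 180].

INTERFACE

Orientations are given as a 3x3 rotation matrix whose columns are the frame's x, y, z axes.
In Python, from rig import env gives the robot as it stands. The module is installed in compiled form; this text tells all that it offers.
- The arm moves only by the shell command python3 -m pendant 'ROWS' [FORCE]. ROWS is JSON, a list of rows, each a list of 7 numbers: the opening, from 0 (shut) to 1 (fully open), then the shift along the tool's x, y, z in m, then the turn, a rotation vector about the tool's x, y, z in rad. A call has 1 to 5 rows; each row is the pose to reach, as a shift and turn from the pose commanded when the call began, along the tool's axes at that moment; what a row does not reach only later rows make up. A row lasts 1/8 s, in which the tool goes at most 62.5 mm and 10.7 degrees, less where a joint would pass 70% of its speed; a pose out of reach is approached as far as the arm can. A call with a gripper value outside its range is refused whole. The fingers move at their own pace and stop on an object; FORCE is the grip in N (left out, the last holds). Time passes only in rows, so rows that repeat a pose let the fingers close. It gives the time, the measured TCP pose, the force, the opening and the grip force at its end, in the units of the state.
- env.observe(): the state, without advancing time (a new reading comes with each control period).
- env.get_image(name): name is "scene" or "top" or "wrist"; returns a dict with "image" (420x560x3 uint8, blue, green, red), "fx", "fy", "cx", "cy" (pixels), "k1" (the pictures are not rectified: a ray, as slopes to the right and down, at radius r is drawn at 1 + k1 r^2 times it, then the intrinsics apply), "pose" (4x4, takes a point from camera to world coordinates). Camera axes: x right, y up, looking along -z (the intrinsics and any distortion apply to the point x, -y, -z); pixel columns grow to the right and rows downward; lengths in m; the calibration is good to about 2 mm. A picture is of the moment at which its call begins. There is no depth.
- env.close_job(): hands the job in; it is judged then, once.
Trained networks look in the newest picture that a camera, given by its name, has taken for a name from the list of things; names that differ only in an ending like _2 or _b are one class to them, and where a whole thing is asked for, a point or a joint stands for the part that bears it (a point fixed in the world has none). Each returns a list of dicts, best first, with "conf" (0 to 1); they miss things now and then, are a little off and sometimes report something else, mostly with a low value. They report only what shows in the picture. A call takes as long as a camera call.
- env.find_in(camera, thing): "bbox" ([centre column, centre row, width, height] in pixels, round what is visible of it).
- env.trace(camera, thing): "mask" (420x560 bool, what is visible of it) and "bbox" ([centre column, centre row, width, height] in pixels, round what is visible of it).
- env.tip_of(camera, thing): "centre" ([column, row] in pixels: a listed point, or the origin of a listed thing).
The state is a dict: "time_s": time; "q": joint angles; "qvel": joint speeds; "joint_efforts": joint torques, N m; "position": TCP position; "tool_rot": TCP orientation; "ft_force": force on the tool from outside, world axes, zero at the start; "wrist_torque": the same for the moment, N m; "grip_width": finger opening in m; "gripper_force": force on a finger pad.
Only numpy, scipy, OpenCV 4.12 (cv2) and the standard library are available. Lean on these libraries where they do the work, as an engineer would, in place of code of your own. Each camera call takes 0.05 s, during which the arm holds its last target. There are 200 camera calls.

TASK

The small pressure canner's lid is on but not clamped: one swing bolt still leans out, its wing nut run down too far, so back that nut off until it clears the lip of the lid's lug, swing the bolt upright into its slot and run the nut down finger-tight. Then tighten the four wing nuts clockwise in two passes, always going on to the opposite nut: about halfway on each in the first pass, the rest in the second, until the lid sits flush on the pot all round. Keep the lid level as it comes down, leave the bolts upright, and don't disturb the things standing around.

Things in the scene. Friction and masses are not known exactly. Their poses are not given: they have to be found in the camera images.
- canner: Small pressure canner: round cast-aluminium pot, 146 mm across its rim, 135 mm tall to the rim, too heavy to shift, with black loop handles low on two sides (out to 107 mm from the axis, 75 mm high). Four swing bolts hold its lid. Origin: centre of its underside, z up. Seen from above, bolts 1, 2, 3, 4 stand clockwise at 135, 45, -45, -135 degrees from its x axis, 82 mm from its axis.
- lid_top (a point): Centre of the canner's lid, level with the top of its edge (z = 152 mm with the lid raised, 148 mm shut); z square to the lid. The lid is a 145 mm disc, 13 mm thick at the edge, with a forked lug at each bolt whose outer end has a lip 2 mm high and a dial gauge in the middle (34 mm across, top 33 mm above this point). It rests on a springy gasket, 4 mm above the pot's metal rim, and does not lift off.
- lid (a joint): how far the lid is drawn down, m: 0 resting raised on its springy gasket, 0.004 flush, metal to metal on the pot's rim (a hard stop). The four nuts push it down at its edge; pushed on one side only, it tips.
- nut_1_grip (a point): Middle of the black wing of nut 1 (opposite nut 3): a bar 64 mm long, 13 mm thick, 20 mm high, on the bolt's axis. x: along the bar; y: across it (to grip it); z: along the bolt, outward. The nut's 20 mm washer foot is 27 mm below this point; the 10 mm bolt ends up to 22 mm above it. At the start its bolt leans outward.
- nut_1 (a joint): turn of wing nut 1, rad: 0 at the outer end of the thread, growing as it is tightened (clockwise seen from the bolt's outer end), at most 3.2. Quick thread, 20 mm a turn (3.18 mm per rad). Bolt upright, its foot meets the raised lid at 1.5 and has drawn it fully down there at 2.76. It stays where it is left; turning takes under 0.3 N m.
- bolt_1 (a joint): swing of bolt 1 about its hinge, rad: 0 upright in the open slot of the lid's lug, positive leaning straight out from the pot's axis, at most 0.8. Stiff (0.1 N m): it stays where it is left. It starts leaning, and passes over the lug into its slot only with its nut under about 0.4.
- nut_2_grip (a point): Middle of the black wing of nut 2 (opposite nut 4): a bar 64 mm long, 13 mm thick, 20 mm high, on the bolt's axis. x: along the bar; y: across it (to grip it); z: along the bolt, outward. The nut's 20 mm washer foot is 27 mm below this point; the 10 mm bolt ends up to 22 mm above it. At the start its bolt stands upright in its slot, the nut loose.
- nut_2 (a joint): turn of wing nut 2, rad: 0 at the outer end of the thread, growing as it is tightened (clockwise seen from the bolt's outer end), at most 3.2. Quick thread, 20 mm a turn (3.18 mm per rad). Bolt upright, its foot meets the raised lid at 1.5 and has drawn it fully down there at 2.76. It stays where it is left; turning takes under 0.3 N m.
- bolt_2 (a joint): swing of bolt 2 about its hinge, rad: 0 upright in the open slot of the lid's lug, positive leaning straight out from the pot's axis, at most 0.8. Stiff (0.1 N m): it stays where it is left. It starts upright.
- nut_3_grip (a point): Middle of the black wing of nut 3 (opposite nut 1): a bar 64 mm long, 13 mm thick, 20 mm high, on the bolt's axis. x: along the bar; y: across it (to grip it); z: along the bolt, outward. The nut's 20 mm washer foot is 27 mm below this point; the 10 mm bolt ends up to 22 mm above it. At the start its bolt stands upright in its slot, the nut loose.
- nut_3 (a joint): turn of wing nut 3, rad: 0 at the outer end of the thread, growing as it is tightened (clockwise seen from the bolt's outer end), at most 3.2. Quick thread, 20 mm a turn (3.18 mm per rad). Bolt upright, its foot meets the raised lid at 1.5 and has drawn it fully down there at 2.76. It stays where it is left; turning takes under 0.3 N m.
- bolt_3 (a joint): swing of bolt 3 about its hinge, rad: 0 upright in the open slot of the lid's lug, positive leaning straight out from the pot's axis, at most 0.8. Stiff (0.1 N m): it stays where it is left. It starts upright.
- nut_4_grip (a point): Middle of the black wing of nut 4 (opposite nut 2): a bar 64 mm long, 13 mm thick, 20 mm high, on the bolt's axis. x: along the bar; y: across it (to grip it); z: along the bolt, outward. The nut's 20 mm washer foot is 27 mm below this point; the 10 mm bolt ends up to 22 mm above it. At the start its bolt stands upright in its slot, the nut loose.
- nut_4 (a joint): turn of wing nut 4, rad: 0 at the outer end of the thread, growing as it is tightened (clockwise seen from the bolt's outer end), at most 3.2. Quick thread, 20 mm a turn (3.18 mm per rad). Bolt upright, its foot meets the raised lid at 1.5 and has drawn it fully down there at 2.76. It stays where it is left; turning takes under 0.3 N m.
- bolt_4 (a joint): swing of bolt 4 about its hinge, rad: 0 upright in the open slot of the lid's lug, positive leaning straight out from the pot's axis, at most 0.8. Stiff (0.1 N m): it stays where it is left. It starts upright.
- bolt_1_hinge (a point): Hinge of bolt 1, on the side of the pot, 82 mm from its axis and 65 mm above the worktop; axes as the pot's. The hinge's axis is level, square to the line from the pot's axis to this point.
- honey_jar: Bystander, leave it alone: honey jar, 61 mm across, 82 mm tall, standing to the left of the canner. Origin at the centre of its underside.
- spice_1: Bystander, leave it alone: spice jar, 41 mm across, 105 mm tall, standing to the left of the canner, farther back. Origin at the centre of its underside.
- spice_2: Bystander, leave it alone: a second spice jar, 41 mm across, 105 mm tall, beside the first. Origin at the centre of its underside.
- measure_spoon_1: Bystander, leave it alone: steel measuring spoon, 128 mm long, lying well to the left of the canner. Origin at the centre of its underside.

How it is judged (in metres and radians):
On the way, in this order (a step that is already met when the one before it is completed fails the run):
1. the nut on the leaning bolt is backed off far enough to clear the lid (value of joint nut_1 below 0.65 rad and value of joint bolt_1 above 0.2 rad), for 0.1 s.
2. the bolt stands upright in its slot and its nut is run down again (value of joint bolt_1 below 0.06 rad and value of joint nut_1 above 1.05 rad), for 0.1 s.
3. first pass: all four nuts part way down, none fully tight yet (value of joint nut_1 between 1.77 and 2.5 rad and value of joint nut_2 between 1.77 and 2.5 rad and value of joint nut_3 between 1.77 and 2.5 rad and value of joint nut_4 between 1.77 and 2.5 rad), for 0.1 s.
4. second pass: all four nuts tight and the lid flush (value of joint each of nut_1, nut_2, nut_3, nut_4 above 2.58 rad and value of joint lid above 0.0034 m and angle between lid_top's own z axis and vertical below 0.007 rad and value of joint each of bolt_1, bolt_2, bolt_3, bolt_4 below 0.06 rad), for 0.1 s.
At the end, for the whole second after the job is handed in: All four bolts stand upright (within 0.06 rad) with their nuts tight (joint above 2.58), and the lid is drawn down at least 3.4 mm of its 4 mm and level within 0.4 degrees (all of step 4); the robot touches nothing.
It fails at once if the lid is tipped more than 1.4 degrees by tightening one side too far ahead of the other (angle between lid_top's own z axis and vertical above 0.0244 rad).
It fails at once if two neighbouring nuts are tightened before either of the two opposite them (not crisscross) ((value of joint each of nut_1, nut_2 above 1.77 rad and value of joint each of nut_3, nut_4 below 1.6 rad) or (value of joint each of nut_2, nut_3 above 1.77 rad and value of joint each of nut_4, nut_1 below 1.6 rad) or (value of joint each of nut_3, nut_4 above 1.77 rad and value of joint each of nut_1, nut_2 below 1.6 rad) or (value of joint each of nut_4, nut_1 above 1.77 rad and value of joint each of nut_2, nut_3 below 1.6 rad) or (value of joint each of nut_1, nut_2 above 2.55 rad and value of joint each of nut_3, nut_4 below 2.35 rad) or (value of joint each of nut_2, nut_3 above 2.55 rad and value of joint each of nut_4, nut_1 below 2.35 rad) or (value of joint each of nut_3, nut_4 above 2.55 rad and value of joint each of nut_1, nut_2 below 2.35 rad) or (value of joint each of nut_4, nut_1 above 2.55 rad and value of joint each of nut_2, nut_3 below 2.35 rad)).
It fails at once if a thing standing around is shifted by more than 3 cm (distance of any of honey_jar, spice_1, spice_2, measure_spoon_1 from where it was at the start of the episode above 0.03 m).
It also fails if it takes over 72 s, if anything falls off the work surface, if the arm or the gripper's body presses on something with over 40 N, if the wrist force passes 120 N, or if a joint passes its speed limit or range.

## Working session

There is one attempt and no reset: what is moved stays moved. The work goes in short steps, Python scripts to look and compute and a shell command to move; the robot and the scene stay as the last step left them, time stands still between calls to the robot, and variables do not carry over. Pictures are saved under pics/ and viewed, at most 10 in all, crops included, and the job is handed in when it is done.

```bash
mkdir -p pics; cat > h.py <<'E'
import numpy as np, cv2
from rig import env
def ray(im,px):
    K=np.array([[im['fx'],0,im['cx']],[0,im['fy'],im['cy']],[0,0,1]])
    d=np.array([(px[0]-im['cx'])/im['fx'],(px[1]-im['cy'])/im['fy']]); u=d.copy()
    for _ in range(20): u=d/(1+im['k1']*(u@u))
    P=np.array(im['pose']); v=P[:3,:3]@np.array([u[0],-u[1],-1]); return P[:3,3],v/np.linalg.norm(v)
def atz(im,px,z):
    o,v=ray(im,px); return o+v*(z-o[2])/v[2]
def proj(im,p):
    P=np.array(im['pose']); c=P[:3,:3].T@(np.array(p)-P[:3,3]); u=np.array([c[0],-c[1]])/-c[2]
    u=u*(1+im['k1']*(u@u)); return np.array([u[0]*im['fx']+im['cx'],u[1]*im['fy']+im['cy']])
def tri(rs):
    A=sum(np.eye(3)-np.outer(v,v) for o,v in rs); b=sum((np.eye(3)-np.outer(v,v))@o for o,v in rs); return np.linalg.solve(A,b)
E
python3 - <<'E'
from h import *
np.set_printoptions(precision=4,suppress=True)
s=env.observe(); print(s['time_s'],s['position'],s['tool_rot'],s['grip_width'])
ims={}
for c in['scene','top']:
    im=env.get_image(c); ims[c]=im; cv2.imwrite(f'pics/{c}0.png',im['image'])
    print(c,im['pose'],im['fx'],im['k1'])
    for t in['canner','lid_top','nut_1_grip','bolt_1_hinge','honey_jar','spice_1']:
        print(t,[(np.round(d['centre'],1),round(d['conf'],2)) for d in env.tip_of(c,t)])
E
```

```text
0.0 [0.1733 0.5217 0.2477] [[-0.949   0.3153 -0.0007]
 [ 0.3153  0.949  -0.0013]
 [ 0.0003 -0.0014 -1.    ]] 0.0854050021630117
scene [[ 0.6398  0.5265 -0.5599 -0.0007]
 [-0.7685  0.45   -0.455  -0.2894]
 [ 0.0124  0.7213  0.6925  0.8263]
 [ 0.      0.      0.      1.    ]] 492.9337138011968 0.0229495189658011
canner [(array([308.1, 291.7]), 0.94)]
lid_top [(array([306.6, 243.6]), 0.84)]
nut_1_grip [(array([248.6, 210.6]), 0.71)]
bolt_1_hinge [(array([273.8, 257.2]), 0.76)]
honey_jar [(array([244.9, 239.2]), 0.86)]
spice_1 [(array([276.6, 210.6]), 0.65), (array([290.9, 229.6]), 0.61)]
top [[-0.0267  0.9819 -0.1876  0.3874]
 [-0.9996 -0.024   0.0169  0.1798]
 [ 0.0121  0.188   0.9821  1.0065]
 [ 0.      0.      0.      1.    ]] 424.79076328556016 0.004301866578411688
canner []
lid_top [(array([315.9, 228.3]), 0.6)]
nut_1_grip [(array([246. , 232.6]), 0.52)]
bolt_1_hinge [(array([278.1, 238. ]), 0.82)]
honey_jar [(array([226.8, 225.4]), 0.63)]
spice_1 [(array([250.1, 186.3]), 0.91), (array([225.2, 176.9]), 0.65)]
```

View pics/scene0.png

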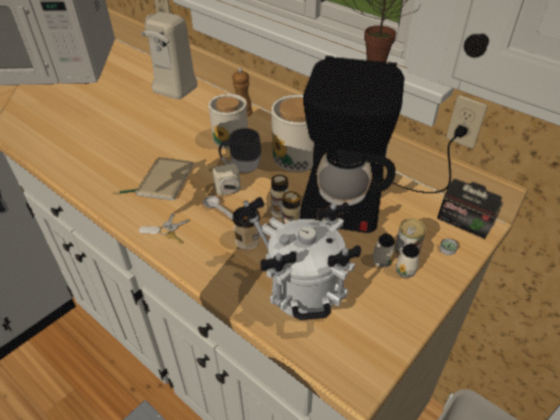

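View pics/top0.png

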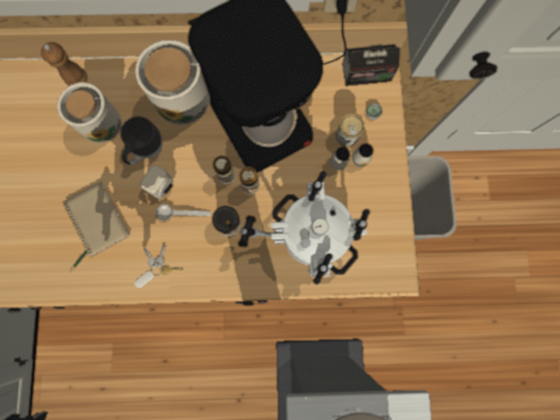

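```bash
python3 - <<'E'
from h import *
np.set_printoptions(precision=4,suppress=True)
a=env.get_image('scene');
P={}
for c in['scene','top']:
    im=env.get_image(c)
    for t in['canner','lid_top','nut_1_grip','nut_2_grip','nut_3_grip','nut_4_grip','bolt_1_hinge','honey_jar']:
        for d in env.tip_of(c,t)[:1]: P.setdefault(t,[]).append(ray(im,d['centre'])); print(c,t,np.round(d['centre'],1),round(d['conf'],2))
for t in P:
    print(t,tri(P[t]) if len(P[t])>1 else '')
E
```

```text
scene canner [306.3 291.8] 0.72
scene lid_top [302.9 243.9] 0.62
scene nut_1_grip [249.1 208.2] 0.97
scene nut_2_grip [247.8 242.1] 0.69
scene nut_3_grip [341.2 252.7] 0.97
scene nut_4_grip [275.1 261.5] 0.84
scene bolt_1_hinge [273.6 256.3] 0.59
scene honey_jar [248.3 239.8] 0.59
top lid_top [316.9 228.6] 0.86
top nut_1_grip [246.  233.2] 0.76
top nut_2_grip [318.1 183.6] 0.62
top nut_3_grip [363.5 227.2] 0.81
top nut_4_grip [321.6 269. ] 0.59
top bolt_1_hinge [278.  236.6] 0.62
top honey_jar [227.7 223. ] 0.83
canner 
lid_top [0.5018 0.0905 0.1537]
nut_1_grip [0.4984 0.2307 0.1616]
nut_2_grip [0.5072 0.1278 0.1859]
nut_3_grip [0.4972 0.0043 0.1951]
nut_4_grip [0.4197 0.0873 0.1781]
bolt_1_hinge [0.5001 0.1668 0.0641]
honey_jar [ 0.5442  0.2854 -0.003 ]
```

The scene shows the canner at about (307,265), with nut 1 leaning out left near the honey jar, at (246,233) in the top view. The other nuts are at (318,184), (363,227) and (322,269). I'll go above it for a close look with the wrist camera.

```bash
python3 -m pendant '[[1,-0.2,-0.156,-0.075,0,0,0],[1,-0.2,-0.156,-0.075,0,0,0],[1,-0.2,-0.156,-0.075,0,0,0],[1,-0.2,-0.156,-0.075,0,0,0],[1,-0.2,-0.156,-0.075,0,0,0]]'
python3 -m pendant '[[1,-0.195,-0.156,-0.075,0,0,0],[1,-0.195,-0.156,-0.075,0,0,0],[1,-0.195,-0.156,-0.075,0,0,0],[1,-0.195,-0.156,-0.075,0,0,0],[1,-0.195,-0.156,-0.075,0,0,0]]'
cat >> h.py <<'E'
from scipy.spatial.transform import Rotation as R
def delta(p,Rt):
    s=env.observe(); T=np.array(s['tool_rot']); 
    return np.round(T.T@(np.array(p)-s['position']),4), np.round(R.from_matrix(T.T@Rt).as_rotvec(),4)
E
python3 - <<'E'
from h import *
np.set_printoptions(precision=4,suppress=True)
im=env.get_image('wrist'); cv2.imwrite('pics/w1.png',im['image']); print(im['pose'],im['fx'])
for t in ['lid_top','nut_1_grip','nut_2_grip','nut_3_grip','nut_4_grip','bolt_1_hinge','honey_jar','spice_1']:
  for d in env.tip_of('wrist',t)[:3]: print(t,np.round(d['centre'],1),round(d['conf'],2),atz(im,d['centre'],.152),atz(im,d['centre'],.181))
np.save('w1.npy',im,allow_pickle=True)
E
```

```text
time_s: 2.28
position: [0.3156, 0.3088, 0.3245]
tool_rot: [[-0.948, 0.319, 0.002], [0.319, 0.948, 0.001], [-0.002, 0.001, -1.0]]
ft_force: [-0.1, 1.2, -0.3]
grip_width: 0.0853
gripper_force: 0.0
time_s: 2.9
position: [0.4515, 0.0993, 0.3984]
tool_rot: [[-0.948, 0.319, 0.0], [0.319, 0.948, -0.0], [-0.0, 0.0, -1.0]]
ft_force: [-1.2, 1.0, -0.4]
grip_width: 0.0857
gripper_force: 0.0
[[ 0.3173 -0.9124 -0.2586  0.3855]
 [ 0.9483  0.3055  0.0858  0.121 ]
 [ 0.0007 -0.2725  0.9622  0.5238]
 [ 0.      0.      0.      1.    ]] 356.3083699150256
lid_top [289.2 227.1] 0.71 [0.5078 0.0855 0.152 ] [0.4983 0.0883 0.181 ]
nut_1_grip [418.1 178.4] 0.66 [0.4996 0.2337 0.152 ] [0.4907 0.2249 0.181 ]
nut_2_grip [314.2 296.9] 0.68 [0.5993 0.0862 0.152 ] [0.5827 0.0889 0.181 ]
nut_3_grip [219.2 255.9] 0.66 [ 0.5154 -0.0004  0.152 ] [0.5053 0.009  0.181 ]
bolt_1_hinge [345.4 183.5] 0.68 [0.4803 0.1577 0.152 ] [0.4729 0.1549 0.181 ]
honey_jar [419.2 174.6] 0.56 [0.496  0.2357 0.152 ] [0.4873 0.2268 0.181 ]
spice_1 [440.2 240.5] 0.62 [0.5776 0.2423 0.152 ] [0.5626 0.2329 0.181 ]
spice_1 [399.5 236.4] 0.59 [0.5576 0.1991 0.152 ] [0.5442 0.193  0.181 ]
```

View pics/w1.png

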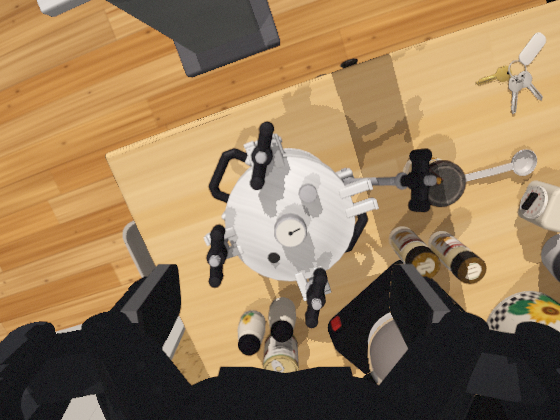

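The wrist view shows the nut centres near (419,180), (316,297), (217,256) and (262,155), and the bar ends are clear.

```bash
python3 - <<'E'
from h import *
np.set_printoptions(precision=4,suppress=True)
im=np.load('w1.npy',allow_pickle=True).item()
# ray-plane
def pl(px,p,n):
    o,v=ray(im,px); return o+v*((p-o)@n)/(v@n)
B={2:((322,271),(312,323)),3:((218,227),(216,284)),4:((265,125),(258,185))}
for k,(a,b) in B.items():
    p=np.array([0,0,.186]);A,C=[pl(x,p,np.array([0,0,1.])) for x in(a,b)]
    print(k,(A+C)/2,np.linalg.norm(A-C),np.degrees(np.arctan2(*(C-A)[1::-1])))
g=np.array([0.498,0.231,0.162]);th=.58;n=np.array([0,np.sin(th),np.cos(th)])
A,C=[pl(x,g+n*.006,n) for x in((421,152),(418,208))]
print(1,(A+C)/2-n*.006,np.linalg.norm(A-C),C-A)
m=[d for d in env.trace('wrist','nut_1_grip')[:4]]
for d in m:
  ys,xs=np.nonzero(d['mask']);r=cv2.minAreaRect(np.c_[xs,ys].astype(np.float32)); print(d['conf'],d['bbox'],r)
for px in [(289,227)]: print(atz(im,px,.185))
E
```

```text
2 [0.5816 0.0918 0.186 ] 0.06327544492240501 -26.634892041859302
3 [0.5032 0.0083 0.186 ] 0.06380065326557076 -23.527716639522723
4 [0.4204 0.0862 0.186 ] 0.057410292284243304 -26.084543010823413
1 [0.4961 0.2259 0.1653] 0.05709833937241839 [ 0.0519 -0.0199  0.013 ]
0.76 [414.6, 180.7, 39.4, 64.3] ((412.1285095214844, 179.15878295898438), (36.08870315551758, 63.33778762817383), 2.2025980949401855)
[0.4968 0.0885 0.185 ]
```

```bash
python3 - <<'E'
from h import *
np.set_printoptions(precision=4,suppress=True)
s=env.observe(); print(s['q'])
P=[]
for c,px in (('scene',(249.1,208.2)),('top',(246,233)),('wrist',(418.5,180))):
    im=env.get_image(c)
    if c=='wrist':im=np.load('w1.npy',allow_pickle=True).item()
    P.append(ray(im,px))
print(tri(P),tri(P[1:]))
th=.57;er=np.array([-.03,1,0]);er/=np.linalg.norm(er)
n=np.sin(th)*er+np.cos(th)*np.array([0,0,1])
b=np.array([.0519,-.0199,.013]);b-=n*(b@n);b/=np.linalg.norm(b)
x=-b;z=-n;y=np.cross(z,x);T=np.c_[x,y,z];print(T)
for d in (.07,0): print(delta(np.array([.498,.231,.1625])+n*(d-.002+.0),T))
E
```

```text
[ -1.9895   8.6493  68.4791   0.0032 102.8724 -73.6791]
[0.4987 0.2308 0.1613] [0.4977 0.2319 0.1605]
[[-0.9091  0.4164  0.0162]
 [ 0.3427  0.7692 -0.5394]
 [-0.237  -0.4848 -0.8419]]
(array([0.0076, 0.1725, 0.1786]), array([ 0.5247, -0.2234,  0.1016]))
(array([-0.0054,  0.137 ,  0.2375]), array([ 0.5247, -0.2234,  0.1016]))
```

```bash
python3 -m pendant '[[0.5,0.0076,0.1725,0.1786,0.525,-0.223,0.102],[0.5,0.0076,0.1725,0.1786,0.525,-0.223,0.102],[0.5,0.0076,0.1725,0.1786,0.525,-0.223,0.102],[0.5,0.0076,0.1725,0.1786,0.525,-0.223,0.102],[0.5,0.0076,0.1725,0.1786,0.525,-0.223,0.102]]' 40
python3 - <<'E'
from h import *
np.set_printoptions(precision=4,suppress=True)
im=env.get_image('wrist'); cv2.imwrite('pics/w2.png',im['image']);np.save('w2.npy',im,allow_pickle=True)
print(env.observe()['q'])
for d in env.tip_of('wrist','nut_1_grip')[:4]: print(d)
o=env.observe();T=np.array(o['tool_rot']);p=np.array(o['position'])
# where grasp point 70mm ahead should be
print(proj(im,p+T[:,2]*.068),[proj(im,p+T[:,2]*.068+T[:,0]*a) for a in(-.032,.032)])
E
```

```text
time_s: 4.18
position: [0.4963, 0.2696, 0.2148]
tool_rot: [[-0.912, 0.411, 0.011], [0.34, 0.768, -0.542], [-0.231, -0.491, -0.84]]
ft_force: [-0.2, -0.5, 0.3]
grip_width: 0.0427
gripper_force: 0.0
[ 28.2333  33.2222  66.2565 -29.0516  95.8665 -36.596 ]
{'centre': [286.4, 235.8], 'conf': 0.87}
[279.0728 239.154 ] [array([278.9232, 289.5128]), array([279.2547, 184.0285])]
```

View pics/w2.png

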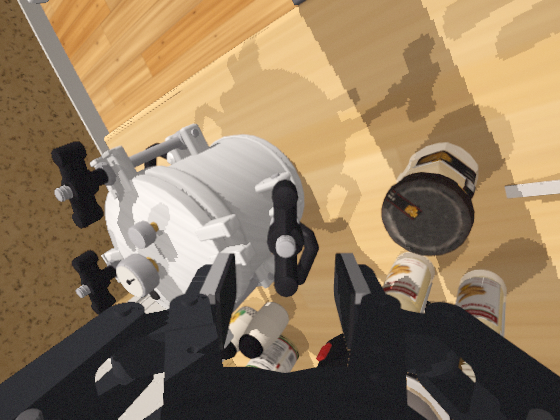

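The bar runs from (284,182) to (287,292) against an expected column of 279, so it's well aligned and about 4 mm off in y. Bolt-end check, then descend.

```bash
python3 - <<'E'
from h import *
im=np.load('w2.npy',allow_pickle=True).item()
o=env.observe();T=np.array(o['tool_rot']);p=np.array(o['position'])+T[:,1]*.004
for a in(.046,.058,.068): print(a,proj(im,p+T[:,2]*a))
E
python3 -m pendant '[[0.5,0,0.004,0.03,0,0,0],[0.5,0,0.004,0.06,0,0,0],[0.5,0,0.004,0.07,0,0,0],[0.5,0,0.004,0.07,0,0,0]]'
```

```text
0.046 [286.08123069 254.47287874]
0.058 [286.08990412 245.73825615]
0.068 [286.0963057  239.21333188]
time_s: 4.78
position: [0.5002, 0.2321, 0.1602]
tool_rot: [[-0.908, 0.419, 0.016], [0.345, 0.768, -0.539], [-0.238, -0.484, -0.842]]
ft_force: [-0.6, 0.4, 0.3]
grip_width: 0.0423
gripper_force: 0.0
```

```bash
python3 -m pendant '[[0.1,0,0,0.001,0,0,0],[0,0,0,0.001,0,0,0],[0,0,0,0.001,0,0,0],[0,0,0,0.001,0,0,0]]' 40
python3 -c "
from h import *
s=env.observe();print(s['q'],s['wrist_torque'],s['ft_force'])"
```

```text
time_s: 5.28
position: [0.4999, 0.2324, 0.1589]
tool_rot: [[-0.909, 0.417, 0.017], [0.343, 0.769, -0.54], [-0.238, -0.485, -0.842]]
ft_force: [-1.4, 2.3, 5.7]
grip_width: 0.0123
gripper_force: 42.3
[ 25.11033854  34.5269354   74.41530172 -29.79322578  85.93584036
 -34.37539917] [-0.25449663  0.2874356  -0.12105641] [-1.36343357  2.25793674  5.69712785]
```

```bash
python3 -m pendant '[[0,0,0,-0.0005,0,0,-0.16],[0,0,0,-0.001,0,0,-0.32],[0,0,0,-0.0015,0,0,-0.48],[0,0,0,-0.002,0,0,-0.64],[0,0,0,-0.0025,0,0,-0.8]]'
python3 - <<'E'
from h import *
np.set_printoptions(precision=4,suppress=True)
s=env.observe();T=np.array(s['tool_rot']);print(np.round(s['q'],1),T.T@s['wrist_torque'],T.T@s['ft_force'])
im=env.get_image('wrist'); cv2.imwrite('pics/w3.png',im['image'])
im=env.get_image('scene'); cv2.imwrite('pics/s3.png',cv2.resize(im['image'][150:330,180:420],(720,540)))
E
```

```text
time_s: 5.9
position: [0.4998, 0.2337, 0.161]
tool_rot: [[-0.931, -0.366, 0.016], [-0.316, 0.78, -0.54], [0.185, -0.508, -0.842]]
ft_force: [-1.4, 1.4, 6.5]
grip_width: 0.0125
gripper_force: 42.3
[ 25.2  34.5  74.1 -29.8  86.3 -80.6] [0.2968 0.6022 0.0719] [ 2.0538 -1.6397 -6.2416]
```

View pics/w3.png

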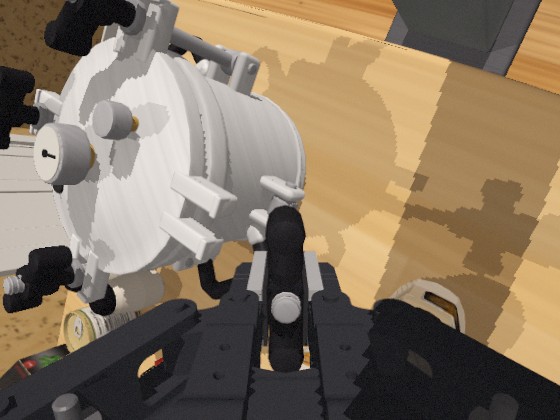

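The bar is held squarely between the pads and turned with them, with the bolt end at (287,307). I'll keep backing off.

```bash
python3 -m pendant '[[0,0,0,-0.0005,0,0,-0.12],[0,0,0,-0.0008,0,0,-0.24]]'
cat > t.py <<'E'
from h import *
np.set_printoptions(precision=3,suppress=True)
s=env.observe();T=np.array(s['tool_rot']);print('q',np.round(s['q'],1),'tau',T.T@s['wrist_torque'],'F',T.T@s['ft_force'],'w',s['grip_width'])
E
python3 t.py; python3 -m pendant '[[0,0,0,-0.0004,0,0,-0.12],[0,0,0,-0.0008,0,0,-0.24]]'; python3 t.py
```

```text
time_s: 6.25
position: [0.4998, 0.234, 0.1617]
tool_rot: [[-0.818, -0.575, 0.016], [-0.491, 0.683, -0.54], [0.3, -0.449, -0.842]]
ft_force: [-1.8, 1.1, 7.0]
grip_width: 0.0123
gripper_force: 42.2
q [ 25.3  34.4  74.1 -29.7  86.4 -94.3] tau [0.158 0.72  0.093] F [ 3.064 -1.348 -6.477] w 0.012318181181327891
time_s: 6.5
position: [0.4998, 0.2344, 0.1624]
tool_rot: [[-0.657, -0.753, 0.016], [-0.64, 0.547, -0.54], [0.398, -0.365, -0.841]]
ft_force: [-2.0, 1.0, 7.3]
grip_width: 0.0123
gripper_force: 42.0
q [  25.3   34.4   74.   -29.7   86.5 -108.1] tau [0.062 0.716 0.158] F [ 3.57  -0.653 -6.684] w 0.01230695233239893
```

```bash
python3 -m pendant '[[0,0,0,-0.0003,0,0,-0.1],[0,0,0,-0.0003,0,0,-0.1]]'; python3 t.py; python3 -m pendant '[[0,0,0,-0.0003,0,0,-0.1],[0,0,0,-0.0003,0,0,-0.1]]'; python3 t.py
```

```text
time_s: 6.75
position: [0.4999, 0.2346, 0.1626]
tool_rot: [[-0.581, -0.814, 0.016], [-0.69, 0.482, -0.54], [0.431, -0.325, -0.842]]
ft_force: [-1.5, 0.9, 6.5]
grip_width: 0.0128
gripper_force: 42.0
q [  25.3   34.4   73.9  -29.7   86.6 -113.6] tau [ 0.036  0.632 -0.044] F [ 3.014 -0.485 -6.017] w 0.012770411137974244
time_s: 7.0
position: [0.4999, 0.2348, 0.1629]
tool_rot: [[-0.498, -0.867, 0.016], [-0.734, 0.411, -0.54], [0.462, -0.281, -0.842]]
ft_force: [-0.8, 0.8, 7.0]
grip_width: 0.0122
gripper_force: 41.9
q [  25.3   34.4   73.9  -29.7   86.6 -119.3] tau [-0.088  0.641  0.306] F [ 3.1   -0.937 -6.363] w 0.012246470132260157
```

```bash
python3 -m pendant '[[0,0,0,-0.0001,0,0,-0.08],[0,0,0,-0.0001,0,0,-0.08]]'; python3 t.py; python3 - <<'E'
from h import *
im=env.get_image('wrist'); cv2.imwrite('pics/w4.png',im['image'])
E
```

```text
time_s: 7.25
position: [0.4999, 0.2348, 0.163]
tool_rot: [[-0.429, -0.903, 0.016], [-0.764, 0.353, -0.54], [0.482, -0.243, -0.842]]
ft_force: [-2.0, 2.3, 5.3]
grip_width: 0.0123
gripper_force: 53.1
q [  25.3   34.4   73.9  -29.7   86.6 -123.8] tau [-0.332  0.547  1.256] F [ 1.669  1.297 -5.747] w 0.012288960026677927
```

View pics/w4.png

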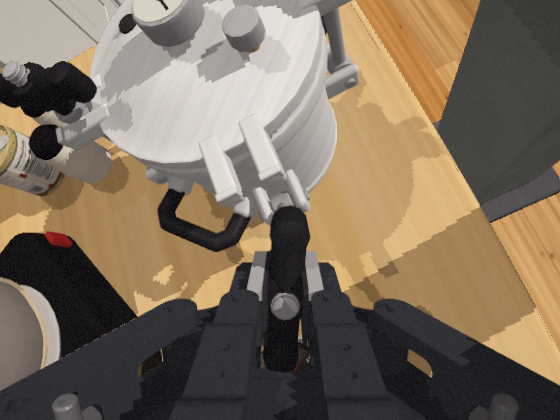

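The strong torque (1.26 N m) marks the outer stop, so nut 1 is at about 0. Next I'll work out the swing arc about the hinge.

```bash
python3 - <<'E'
from h import *
np.set_printoptions(precision=4,suppress=True)
s=env.observe();T=np.array(s['tool_rot']);p=np.array(s['position'])
H=np.array([.5008,.172,.065]);er=np.array([-.012,1,0]);a=np.cross(er,[0,0,1]);a/=np.linalg.norm(a)
T2=T@R.from_rotvec([0,0,.07]).as_matrix()
for k in range(1,8):
    r=R.from_rotvec(a*.59*k/7).as_matrix(); q=H+r@(p-H); print(q,delta(q,r@T2))
E
```

```text
[0.5    0.2264 0.1679] (array([ 0.0088, -0.0043,  0.0004]), array([-0.0396, -0.0744,  0.0708]))
[0.5001 0.2175 0.1722] (array([ 0.0176, -0.0086,  0.0016]), array([-0.0792, -0.1489,  0.0714]))
[0.5002 0.2083 0.1756] (array([ 0.0262, -0.0127,  0.0037]), array([-0.1188, -0.2233,  0.072 ]))
[0.5003 0.1989 0.1783] (array([ 0.0346, -0.0168,  0.0065]), array([-0.1584, -0.2977,  0.0725]))
[0.5004 0.1893 0.1801] (array([ 0.0428, -0.0208,  0.0102]), array([-0.198 , -0.3721,  0.073 ]))
[0.5005 0.1795 0.1812] (array([ 0.0508, -0.0246,  0.0146]), array([-0.2375, -0.4466,  0.0733]))
[0.5006 0.1697 0.1814] (array([ 0.0583, -0.0282,  0.0197]), array([-0.2771, -0.521 ,  0.0736]))
```

```bash
python3 -m pendant '[[0,0.0088,-0.0043,0.0004,-0.04,-0.074,0.071],[0,0.0176,-0.0086,0.0016,-0.079,-0.149,0.071],[0,0.0262,-0.0127,0.0037,-0.119,-0.223,0.072],[0,0.0346,-0.0168,0.0065,-0.158,-0.298,0.072],[0,0.0428,-0.0208,0.0102,-0.198,-0.372,0.073]]'; python3 t.py; python3 - <<'E'
from h import *
np.set_printoptions(precision=4,suppress=True)
# remaining arc relative to here
s=env.observe();T=np.array(s['tool_rot']);p=np.array(s['position'])
H=np.array([.5008,.172,.065]);er=np.array([-.012,1,0]);a=np.cross(er,[0,0,1]);a/=np.linalg.norm(a)
th=np.arcsin(-T[1,2]);print(th)
for k in (1,2,3):
    r=R.from_rotvec(a*(th+.015)*k/3).as_matrix(); q=H+r@(p-H); print(q,delta(q,r@T))
E
```

```text
time_s: 7.92
position: [0.5011, 0.1892, 0.1809]
tool_rot: [[-0.488, -0.872, 0.013], [-0.864, 0.482, -0.145], [0.12, -0.082, -0.989]]
ft_force: [-2.3, 0.8, 8.2]
grip_width: 0.0124
gripper_force: 42.7
q [  11.8   24.9   81.6   -8.6   74.6 -136.6] tau [-0.23   0.464  0.285] F [ 1.443  1.756 -8.245] w 0.012367439898800658
0.14544698309710316
[0.5012 0.183  0.1816] (array([ 0.0054, -0.0031,  0.0002]), array([-0.0267, -0.0464,  0.0006]))
[0.5013 0.1767 0.1821] (array([ 0.0108, -0.0062,  0.0006]), array([-0.0534, -0.0927,  0.0012]))
[0.5013 0.1705 0.1821] (array([ 0.0162, -0.0093,  0.0015]), array([-0.08  , -0.1391,  0.0018]))
```

```bash
python3 -m pendant '[[0,0.0054,-0.0031,0.0002,-0.027,-0.046,0],[0,0.0108,-0.0062,0.0006,-0.053,-0.093,0],[0,0.0162,-0.0093,0.0015,-0.08,-0.139,0],[0,0.0162,-0.0093,0.0015,-0.08,-0.139,0]]'; python3 t.py
```

```text
time_s: 8.43
position: [0.5015, 0.1697, 0.1823]
tool_rot: [[-0.488, -0.873, 0.011], [-0.873, 0.488, 0.012], [-0.016, -0.003, -1.0]]
ft_force: [-2.6, -1.5, 12.2]
grip_width: 0.012
gripper_force: 43.3
q [   5.6   22.8   84.4    0.7   72.1 -145.4] tau [-0.274  0.595  0.298] F [  2.383   1.462 -12.293] w 0.012041742911208115
```

Bolt is upright. Running nut 1 down.

```bash
python3 -m pendant '[[0,0,0,0.0005,0,0,0.17],[0,0,0,0.001,0,0,0.34],[0,0,0,0.0016,0,0,0.51],[0,0,0,0.0021,0,0,0.68],[0,0,0,0.0027,0,0,0.85]]'; python3 t.py;  python3 -m pendant '[[0,0,0,0.0005,0,0,0.17],[0,0,0,0.001,0,0,0.34],[0,0,0,0.0015,0,0,0.48],[0,0,0,0.0015,0,0,0.48]]'; python3 t.py
```

```text
time_s: 9.05
position: [0.5017, 0.1702, 0.1796]
tool_rot: [[-0.979, -0.206, 0.012], [-0.206, 0.979, 0.011], [-0.014, 0.008, -1.0]]
ft_force: [-1.2, -3.4, 12.9]
grip_width: 0.0126
gripper_force: 43.1
q [  5.7  23.   84.6   0.6  71.7 -96.4] tau [ 0.698  0.461 -0.041] F [  1.726  -2.968 -12.977] w 0.012584004411629724
time_s: 9.55
position: [0.5017, 0.1701, 0.1781]
tool_rot: [[-0.964, 0.266, 0.012], [0.266, 0.964, 0.011], [-0.008, 0.013, -1.0]]
ft_force: [-1.8, -3.7, 13.6]
grip_width: 0.012
gripper_force: 43.3
q [  5.7  23.1  84.8   0.6  71.4 -69.1] tau [0.95  0.05  0.106] F [  0.69   -3.84  -13.683] w 0.012012471982897179
```

```bash
python3 -m pendant '[[0,0,0,0.0005,0,0,0.15],[0,0,0,0.001,0,0,0.3],[0,0,0,0.0014,0,0,0.45],[0,0,0,0.0019,0,0,0.6],[0,0,0,0.0019,0,0,0.6]]'; python3 t.py; python3 -m pendant '[[0.3,0,0,0,0,0,0],[0.3,0,0,0,0,0,0],[0.3,0,0,-0.06,0,0,0],[0.3,0,0,-0.1,0,0,0],[0.3,0,0,-0.1,0,0,0]]';  python3 - <<'E'
from h import *
np.set_printoptions(precision=4,suppress=True)
im=env.get_image('wrist'); cv2.imwrite('pics/w5.png',im['image']);np.save('w5.npy',im,allow_pickle=True)
s=env.observe();print(s['position'],s['q'])
for d in env.tip_of('wrist','nut_1_grip')[:5]: print(d,atz(im,d['centre'],.179))
E
```

```text
time_s: 10.18
position: [0.5016, 0.17, 0.1763]
tool_rot: [[-0.646, 0.764, 0.011], [0.764, 0.645, 0.01], [0.0, 0.015, -1.0]]
ft_force: [-1.6, -4.2, 14.2]
grip_width: 0.0124
gripper_force: 43.5
q [  5.7  23.2  84.9   0.5  71.2 -34.7] tau [ 1.02  -0.546  0.125] F [ -2.177  -3.783 -14.306] w 0.012373736081348036
time_s: 10.8
position: [0.5008, 0.1696, 0.2769]
tool_rot: [[-0.647, 0.762, 0.013], [0.763, 0.647, 0.012], [0.001, 0.018, -1.0]]
ft_force: [-0.7, 0.3, -0.3]
grip_width: 0.0257
gripper_force: 0.0
[0.5001 0.1695 0.2747] [  5.5714  18.2489  75.3762   0.6378  85.7996 -34.7714]
{'centre': [286.2, 212.9], 'conf': 0.88} [0.5008 0.1732 0.179 ]
{'centre': [279.6, 184.4], 'conf': 0.63} [0.4852 0.1849 0.179 ]
```

View pics/w5.png

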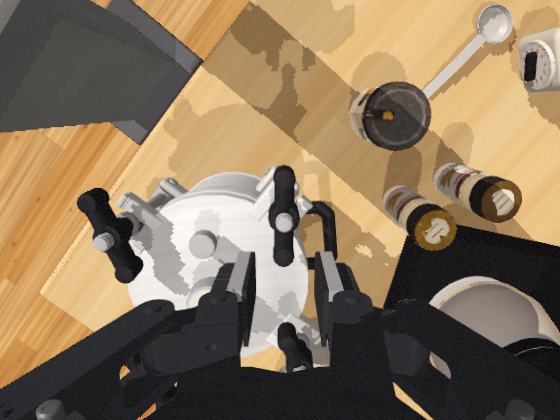

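Nut 1 sits upright in its slot, bar from (284,170) to (284,262). Going to nut 3.

```bash
cat > go.py <<'E'
import sys
from h import *
x,y,z,a=map(float,sys.argv[1:]); a=np.radians(a)
X=np.array([np.cos(a),np.sin(a),0]);Z=np.array([0,0,-1.]);print(delta([x,y,z],np.c_[X,np.cross(Z,X),Z]))
E
cat > look.py <<'E'
from h import *; import sys
np.set_printoptions(precision=4,suppress=True)
im=env.get_image('wrist'); cv2.imwrite(f'pics/{sys.argv[1]}.png',im['image'])
s=env.observe();T=np.array(s['tool_rot']);p=np.array(s['position']);print('p',p,'q',s['q'])
c=[(d['conf'],np.array(d['centre'])) for d in env.tip_of('wrist','nut_1_grip')]
for d in env.trace('wrist','nut_1_grip'):
    ys,xs=np.nonzero(d['mask']);q=[atz(im,(a,b),.19)[:2] for a,b in zip(xs[::5],ys[::5])]
    r=cv2.minAreaRect(np.array(q,np.float32));b=cv2.boxPoints(r);e=max([b[1]-b[0],b[2]-b[1]],key=np.linalg.norm)
    print('mask',round(d['conf'],2),d['bbox'],'ctr@.19',r[0],'size',r[1],'ang',round(np.degrees(np.arctan2(e[1],e[0]))%180,1))
for k,v in c: print('tip',k,v,atz(im,v,.179))
E
python3 go.py .502 .0075 .26 156.5
```

```text
(array([-0.1251, -0.1031,  0.0116]), array([ 0.0131, -0.0021, -0.4573]))
```

```bash
python3 -m pendant '[[0.5,-0.042,-0.034,0,0.013,-0.002,-0.15],[0.5,-0.084,-0.068,0,0.013,-0.002,-0.3],[0.5,-0.125,-0.103,0.006,0.013,-0.002,-0.457],[0.5,-0.125,-0.103,0.0116,0.013,-0.002,-0.457],[0.5,-0.125,-0.103,0.0116,0.013,-0.002,-0.457]]'; python3 look.py w6
```

```text
time_s: 11.52
position: [0.5019, 0.0079, 0.2594]
tool_rot: [[-0.916, 0.401, -0.002], [0.401, 0.916, 0.001], [0.002, 0.0, -1.0]]
ft_force: [0.3, 0.5, 0.5]
grip_width: 0.0426
gripper_force: 0.0
p [0.502  0.0084 0.26  ] q [-12.5991  16.5028  80.4343   0.0415  83.1168 -79.0574]
mask 0.71 [284.0, 229.9, 38.8, 112.6] ctr@.19 (0.5020556449890137, 0.006685048341751099) size (0.020157448947429657, 0.06789927929639816) ang 163.6
tip 0.84 [536.9 118.3] [0.5004 0.1692 0.179 ]
```

```bash
python3 -m pendant '[[0.5,0.001,-0.001,0.05,0,0,-0.08],[0.5,0.001,-0.001,0.082,0,0,-0.08],[0,0.001,-0.001,0.082,0,0,-0.08],[0,0.001,-0.001,0.082,0,0,-0.08],[0,0.001,-0.001,0.082,0,0,-0.08]]' 40; python3 t.py;  python3 -m pendant '[[0,0,0,0,0,0,-0.12],[0,0,0,0,0,0,-0.12]]'; python3 t.py
```

```text
time_s: 12.3
position: [0.5016, 0.0071, 0.18]
tool_rot: [[-0.946, 0.325, 0.003], [0.325, 0.946, -0.0], [-0.003, 0.001, -1.0]]
ft_force: [-1.0, -1.4, -0.9]
grip_width: 0.0123
gripper_force: 41.7
q [-12.7  20.6  88.5   0.   70.7 -83.8] tau [ 0.216 -0.032  0.018] F [ 0.492 -1.608  0.916] w 0.012260439971372867
time_s: 12.55
position: [0.5015, 0.0067, 0.1801]
tool_rot: [[-0.978, 0.21, 0.003], [0.21, 0.978, -0.001], [-0.004, -0.0, -1.0]]
ft_force: [-2.5, -3.1, 4.0]
grip_width: 0.0123
gripper_force: 42.4
q [-12.8  20.6  88.5  -0.   70.7 -90.6] tau [ 0.672  0.229 -0.081] F [ 1.772 -3.587 -4.012] w 0.012321026219024903
```

```bash
python3 -m pendant '[[0,0,0,0.0005,0,0,0.165],[0,0,0,0.001,0,0,0.33],[0,0,0,0.0016,0,0,0.495],[0,0,0,0.0021,0,0,0.66],[0,0,0,0.0021,0,0,0.66]]'; python3 t.py; python3 -m pendant '[[0.5,0,0,0,0,0,0],[0.5,0,0,0,0,0,0],[0.5,0,0,-0.06,0,0,0],[0.5,0,0,-0.08,0,0,0]]'; python3 look.py w7; python3 go.py .5825 .091 .26 156.5
```

```text
time_s: 13.18
position: [0.5025, 0.0076, 0.178]
tool_rot: [[-0.644, 0.765, 0.006], [0.765, 0.644, 0.001], [-0.003, 0.005, -1.0]]
ft_force: [3.6, 3.0, 6.6]
grip_width: 0.0123
gripper_force: 42.8
q [-12.7  20.8  88.6   0.1  70.3 -52.8] tau [-1.046  0.132  0.028] F [-0.005  4.703 -6.573] w 0.012341063666317225
time_s: 13.68
position: [0.5015, 0.0069, 0.2595]
tool_rot: [[-0.645, 0.764, 0.005], [0.764, 0.645, -0.001], [-0.004, 0.003, -1.0]]
ft_force: [-0.2, -0.1, -0.5]
grip_width: 0.0428
gripper_force: 0.0
p [0.5019 0.0068 0.2607] q [-12.7694  16.2613  80.6514   0.0131  82.6829 -52.9296]
mask 0.79 [472.9, 35.0, 59.6, 70.0] ctr@.19 (0.5043947696685791, 0.1494903266429901) size (0.02946469560265541, 0.033462896943092346) ang 125.5
mask 0.51 [287.1, 231.2, 31.5, 107.5] ctr@.19 (0.5023431181907654, 0.006547292694449425) size (0.018326176330447197, 0.06575097888708115) ang 135.5
tip 0.97 [475.    3.3] [0.4987 0.1685 0.179 ]
(array([ 0.0116,  0.1165, -0.0031]), array([ 0.0011,  0.0016, -0.4601]))
```

```bash
python3 -m pendant '[[0.5,0.006,0.058,-0.001,0,0,-0.16],[0.5,0.0116,0.1165,-0.003,0,0,-0.32],[0.5,0.0116,0.1165,-0.003,0,0,-0.46],[0.5,0.0116,0.1165,-0.003,0,0,-0.46]]'; python3 look.py w8
```

```text
time_s: 14.32
position: [0.5823, 0.0913, 0.2577]
tool_rot: [[-0.917, 0.4, -0.002], [0.4, 0.917, 0.0], [0.002, -0.001, -1.0]]
ft_force: [1.3, -1.0, -0.4]
grip_width: 0.0431
gripper_force: 0.0
p [0.5822 0.0909 0.2583] q [ -2.6335  25.4862  66.6713   0.0075  87.9383 -68.9479]
mask 0.6 [358.3, 49.3, 73.4, 97.4] ctr@.19 (0.5042733550071716, 0.1638176441192627) size (0.020256849005818367, 0.05512486398220062) ang 121.7
tip 0.58 [360.2  37.4] [0.5005 0.1704 0.179 ]
```

View pics/w8.png

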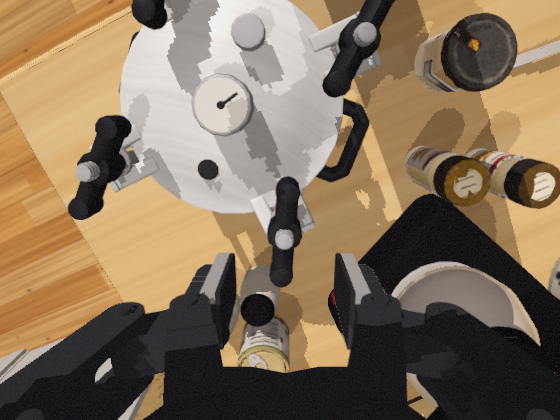

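Nut 2's bar runs from (289,180) to (281,282), centred between the fingers. Gripping, with a small back-off to check it isn't at its outer stop.

```bash
python3 -m pendant '[[0.5,0,0.001,0.05,0,0,0],[0.5,0,0.001,0.08,0,0,0],[0,0,0.001,0.08,0,0,0],[0,0,0.001,0.08,0,0,0],[0,0,0.001,0.08,0,0,0]]' 40; python3 t.py;  python3 -m pendant '[[0,0,0,-0.0005,0,0,-0.16],[0,0,0,-0.0008,0,0,-0.24],[0,0,0,-0.0008,0,0,-0.24]]'; python3 t.py; python3 go.py .5825 .091 .176 130
```

```text
time_s: 15.1
position: [0.5834, 0.091, 0.181]
tool_rot: [[-0.916, 0.4, 0.003], [0.4, 0.916, -0.001], [-0.003, -0.0, -1.0]]
ft_force: [-0.2, -5.4, -2.7]
grip_width: 0.0122
gripper_force: 41.7
q [ -2.6  28.9  74.1  -0.1  76.9 -69. ] tau [ 0.845 -0.257  0.037] F [-1.957 -4.981  2.684] w 0.01218254166447813
time_s: 15.48
position: [0.5833, 0.0906, 0.1818]
tool_rot: [[-0.985, 0.17, 0.002], [0.17, 0.985, -0.002], [-0.003, -0.002, -1.0]]
ft_force: [-1.2, -7.7, -2.0]
grip_width: 0.0123
gripper_force: 41.5
q [ -2.6  28.8  74.   -0.1  77.  -82.8] tau [ 1.291  0.034 -0.026] F [-0.168 -7.782  2.031] w 0.012337659179699907
(array([0.0008, 0.0003, 0.0058]), array([-0.0009,  0.0031,  0.7019]))
```

```bash
python3 -m pendant '[[0,0,-0.0007,0.0005,0,0,0.17],[0,0,-0.0007,0.001,0,0,0.34],[0,0,-0.0007,0.0016,0,0,0.51],[0,0,-0.0007,0.0022,0,0,0.7],[0,0,-0.0007,0.0022,0,0,0.7]]'; python3 t.py; python3 -m pendant '[[0.5,0,0,0,0,0,0],[0.5,0,0,0,0,0,0],[0.5,0,0,-0.06,0,0,0],[0.5,0,0,-0.08,0,0,0],[0.5,0,0,-0.08,0,0,0]]'; python3 go.py .4205 .086 .26 156.5
```

```text
time_s: 16.1
position: [0.5836, 0.0915, 0.1795]
tool_rot: [[-0.645, 0.764, 0.004], [0.764, 0.645, 0.001], [-0.002, 0.004, -1.0]]
ft_force: [1.5, 0.9, -0.3]
grip_width: 0.0122
gripper_force: 41.1
q [ -2.6  28.9  74.2   0.1  76.6 -42.8] tau [-0.352 -0.005  0.049] F [-0.284  1.708  0.278] w 0.012159411249466547
time_s: 16.73
position: [0.5833, 0.0912, 0.2599]
tool_rot: [[-0.645, 0.764, 0.005], [0.764, 0.645, 0.0], [-0.003, 0.004, -1.0]]
ft_force: [-0.1, -0.6, -0.3]
grip_width: 0.0427
gripper_force: 0.0
(array([ 0.101 , -0.1277, -0.0008]), array([ 0.0028,  0.0037, -0.4595]))
```

```bash
python3 -m pendant '[[0.5,0.034,-0.043,0,0,0,-0.16],[0.5,0.067,-0.085,0,0,0,-0.32],[0.5,0.101,-0.1277,0,0.003,0.003,-0.46],[0.5,0.101,-0.1277,0,0.003,0.003,-0.46],[0.5,0.101,-0.1277,0,0.003,0.003,-0.46]]'; python3 look.py w9
```

```text
time_s: 17.35
position: [0.4205, 0.0861, 0.2578]
tool_rot: [[-0.917, 0.4, -0.003], [0.4, 0.917, -0.0], [0.003, -0.002, -1.0]]
ft_force: [-0.1, 0.1, -0.2]
grip_width: 0.0423
gripper_force: 0.0
p [0.4209 0.0861 0.2577] q [ -4.2924   9.25    90.6831  -0.0327  80.2583 -70.7274]
mask 0.7 [529.3, 307.8, 56.8, 82.1] ctr@.19 (0.5319666862487793, 0.2160232663154602) size (0.07063772529363632, 0.02428502030670643) ang 28.0
mask 0.59 [456.6, 276.1, 78.9, 78.3] ctr@.19 (0.4862322211265564, 0.16513508558273315) size (0.035079509019851685, 0.05632549524307251) ang 128.2
tip 0.95 [452.7 287. ] [0.5017 0.1692 0.179 ]
tip 0.49 [285.3 227.6] [0.421  0.0858 0.179 ]
```

```bash
python3 -m pendant '[[0.5,0,0,0.05,0,0,0],[0.5,0,0,0.08,0,0,0],[0,0,0,0.08,0,0,0],[0,0,0,0.08,0,0,0],[0,0,0,0.08,0,0,0]]' 40; python3 t.py;  python3 -m pendant '[[0,0,0,-0.0004,0,0,-0.12],[0,0,0,-0.0004,0,0,-0.12]]'; python3 t.py; python3 go.py .421 .086 .177 130
```

```text
time_s: 18.12
position: [0.4206, 0.086, 0.1791]
tool_rot: [[-0.917, 0.399, -0.001], [0.399, 0.917, -0.001], [0.001, -0.001, -1.0]]
ft_force: [1.2, -0.1, -3.1]
grip_width: 0.0127
gripper_force: 41.7
q [ -4.3  14.   98.9  -0.   67.1 -70.7] tau [ 0.109 -0.278  0.077] F [-1.148  0.429  3.1  ] w 0.01267505846728357
time_s: 18.38
position: [0.4205, 0.086, 0.1794]
tool_rot: [[-0.958, 0.287, -0.001], [0.287, 0.958, -0.001], [0.001, -0.001, -1.0]]
ft_force: [1.4, -1.8, -1.3]
grip_width: 0.0122
gripper_force: 41.7
q [ -4.3  14.   98.9  -0.1  67.2 -77.6] tau [ 0.166 -0.3    0.021] F [-1.86  -1.272  1.251] w 0.01222128533164702
(array([-0.0005,  0.0002,  0.0024]), array([-1.300e-03, -3.000e-04,  5.812e-01]))
```

```bash
python3 -m pendant '[[0,0,0,0.0005,0,0,0.15],[0,0,0,0.001,0,0,0.3],[0,0,0,0.0015,0,0,0.45],[0,0,0,0.0019,0,0,0.58],[0,0,0,0.0019,0,0,0.58]]'; python3 -m pendant '[[0,0,0,0,0,0,0],[0,0,0,0,0,0,0]]'; python3 t.py; python3 - <<'E'
from h import *
im=env.get_image('scene'); cv2.imwrite('pics/s9.png',cv2.resize(im['image'][190:330,220:400],(720,560),interpolation=cv2.INTER_CUBIC))
E
```

```text
time_s: 19.0
position: [0.4205, 0.0862, 0.1774]
tool_rot: [[-0.644, 0.765, -0.001], [0.765, 0.644, -0.0], [0.0, -0.001, -1.0]]
ft_force: [1.2, 0.3, 1.7]
grip_width: 0.0125
gripper_force: 42.4
time_s: 19.25
position: [0.4204, 0.0862, 0.1773]
tool_rot: [[-0.645, 0.764, -0.001], [0.764, 0.645, -0.0], [0.001, -0.001, -1.0]]
ft_force: [1.7, 0.1, 4.7]
grip_width: 0.0123
gripper_force: 42.9
q [ -4.3  14.2  99.1  -0.   66.8 -44.4] tau [-0.43  -0.147  0.038] F [-0.999  1.401 -4.722] w 0.01234828531047459
```

First pass is done, all nuts at about 1.9. Second pass begins with nut 4, and the torque at the hard stop will check my angle reference.

```bash
python3 -m pendant '[[0,0,0,0.0005,0,0,0.15],[0,0,0,0.001,0,0,0.3],[0,0,0,0.0014,0,0,0.45],[0,0,0,0.0019,0,0,0.6],[0,0,0,0.0022,0,0,0.7]]'; python3 t.py; python3 -m pendant '[[0,0,0,0.0002,0,0,0.06],[0,0,0,0.0002,0,0,0.06]]'; python3 t.py;  python3 -m pendant '[[0,0,0,0.0002,0,0,0.06],[0,0,0,0.0002,0,0,0.06]]'; python3 t.py
```

```text
time_s: 19.92
position: [0.4206, 0.0863, 0.1752]
tool_rot: [[0.003, 1.0, -0.0], [1.0, -0.003, -0.0], [-0.0, -0.0, -1.0]]
ft_force: [2.3, 1.9, 6.5]
grip_width: 0.0124
gripper_force: 42.9
q [-4.3 14.3 99.3 -0.  66.4 -4.1] tau [-0.546  0.32  -0.098] F [ 1.871  2.271 -6.539] w 0.012424399483233825
time_s: 20.18
position: [0.4207, 0.0863, 0.175]
tool_rot: [[0.06, 0.998, -0.0], [0.998, -0.06, -0.0], [-0.0, -0.0, -1.0]]
ft_force: [2.7, 2.7, 6.3]
grip_width: 0.0123
gripper_force: 43.2
q [-4.3 14.3 99.3 -0.  66.4 -0.8] tau [-0.522  0.35   0.018] F [ 2.899  2.57  -6.31 ] w 0.012291913972492111
time_s: 20.42
position: [0.4207, 0.0863, 0.1749]
tool_rot: [[0.12, 0.993, -0.0], [0.993, -0.12, -0.0], [-0.0, -0.0, -1.0]]
ft_force: [1.9, 1.9, 6.8]
grip_width: 0.0122
gripper_force: 43.2
q [-4.3 14.4 99.3 -0.  66.4  2.6] tau [-0.507  0.459  0.059] F [ 2.145  1.669 -6.778] w 0.012167265200159821
```

```bash
for i in 1; do python3 -m pendant '[[0,0,0,0.0001,0,0,0.04],[0,0,0,0.0001,0,0,0.04]]'|tail -1; python3 t.py;  python3 -m pendant '[[0,0,0,0.0001,0,0,0.04],[0,0,0,0.0001,0,0,0.04]]'|tail -1; python3 t.py; done
```

```text
gripper_force: 43.1
q [-4.3 14.4 99.3 -0.  66.4  4.9] tau [-0.523  0.448  0.019] F [ 1.761  2.406 -6.363] w 0.012235791496728666
gripper_force: 43.0
q [-4.3 14.4 99.3 -0.  66.3  7.2] tau [-0.538  0.561 -0.023] F [ 2.805  1.323 -5.409] w 0.012530716574622468
```

```bash
python3 -m pendant '[[0,0,0,0.0001,0,0,0.04],[0,0,0,0.0001,0,0,0.04]]'|tail -1; python3 t.py;  python3 -m pendant '[[0,0,0,0.0001,0,0,0.04],[0,0,0,0.0001,0,0,0.04]]'|tail -1; python3 t.py
```

```text
gripper_force: 43.0
q [-4.3 14.4 99.3 -0.  66.3  9.5] tau [-0.516  0.463  0.018] F [ 2.162  2.105 -5.341] w 0.012028453236657945
gripper_force: 43.0
q [-4.3 14.4 99.3 -0.  66.3 11.7] tau [-0.524  0.517 -0.046] F [ 1.997  1.938 -6.451] w 0.012497459119721978
```

There's no sharp stop at the lid, so the angle check is inconclusive. To be sure of step 3 I'll back nut 4 to mid-range (about 2.2), bring the others there too, and then do the final pass.

```bash
python3 -m pendant '[[0,0,0,-0.0005,0,0,-0.17],[0,0,0,-0.001,0,0,-0.34],[0,0,0,-0.0016,0,0,-0.51],[0,0,0,-0.0022,0,0,-0.68],[0,0,0,-0.0022,0,0,-0.68]]'; python3 -m pendant '[[0.5,0,0,0,0,0,0],[0.5,0,0,0,0,0,0],[0.5,0,0,-0.06,0,0,0],[0.5,0,0,-0.08,0,0,0],[0.5,0,0,-0.08,0,0,0]]'; python3 look.py w10; python3 go.py .5835 .0915 .26 130
```

```text
time_s: 22.05
position: [0.4203, 0.0863, 0.1763]
tool_rot: [[-0.389, 0.921, -0.002], [0.921, 0.389, -0.0], [0.0, -0.002, -1.0]]
ft_force: [1.7, 1.4, 5.5]
grip_width: 0.0125
gripper_force: 42.9
time_s: 22.68
position: [0.4203, 0.0861, 0.2565]
tool_rot: [[-0.389, 0.921, -0.001], [0.921, 0.389, -0.001], [-0.0, -0.001, -1.0]]
ft_force: [-0.6, 0.4, 0.4]
grip_width: 0.0427
gripper_force: 0.0
p [0.4198 0.0862 0.2554] q [ -4.2846   9.2643  91.0807  -0.0447  79.8575 -27.1674]
mask 0.91 [465.1, 149.2, 60.5, 113.5] ctr@.19 (0.492634117603302, 0.16623476147651672) size (0.028054047375917435, 0.06629282981157303) ang 133.8
tip 0.56 [470.1 148.6] [0.4999 0.1711 0.179 ]
(array([-0.0589,  0.153 , -0.0063]), array([-0.005 , -0.0028, -0.2984]))
```

View pics/w10.png

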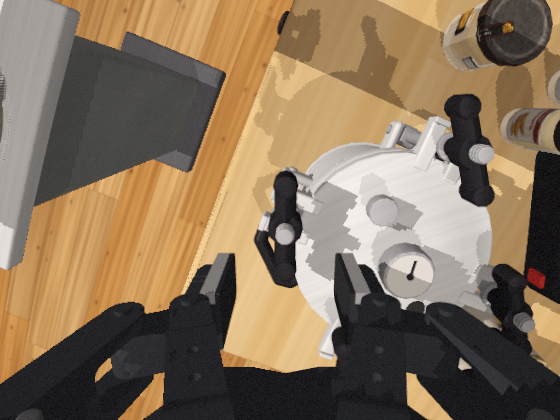

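Nut 4's bar runs from (286,172) to (285,284), upright and turned with the gripper; nuts 1 and 2 look seated. Going to nut 2.

```bash
python3 -m pendant '[[0.5,-0.02,0.051,-0.002,0,0,-0.1],[0.5,-0.039,0.102,-0.004,0,0,-0.2],[0.5,-0.0589,0.153,-0.006,0,0,-0.3],[0.5,-0.0589,0.153,-0.006,0,0,-0.3]]'|sed -n 2p; python3 -m pendant '[[0.5,0,0,0.05,0,0,0],[0.5,0,0,0.081,0,0,0],[0,0,0,0.081,0,0,0],[0,0,0,0.081,0,0,0],[0,0,0,0.081,0,0,0]]'; python3 t.py
```

```text
position: [0.5862, 0.0912, 0.2581]
time_s: 23.95
position: [0.5837, 0.0916, 0.1812]
tool_rot: [[-0.644, 0.765, -0.002], [0.765, 0.644, -0.0], [0.001, -0.002, -1.0]]
ft_force: [-1.1, 1.0, -2.7]
grip_width: 0.0121
gripper_force: 42.0
q [ -2.5  29.   73.8  -0.   77.3 -42.6] tau [0.119 0.148 0.063] F [ 1.492 -0.162  2.696] w 0.012099351055300252
```

```bash
python3 -m pendant '[[0,0,0,0.0005,0,0,0.15],[0,0,0,0.0009,0,0,0.29],[0,0,0,0.0009,0,0,0.29]]'; python3 t.py; python3 -m pendant '[[0.5,0,0,0,0,0,0],[0.5,0,0,0,0,0,0],[0.5,0,0,-0.06,0,0,0],[0.5,0,0,-0.08,0,0,0],[0.5,0,0,-0.08,0,0,0]]' | sed -n 2p; python3 go.py .5015 .1705 .26 130
```

```text
time_s: 24.32
position: [0.5842, 0.0919, 0.1804]
tool_rot: [[-0.4, 0.917, -0.001], [0.917, 0.4, 0.0], [0.001, -0.001, -1.0]]
ft_force: [0.7, 2.5, -2.0]
grip_width: 0.0121
gripper_force: 42.3
q [ -2.5  29.1  73.8   0.   77.2 -26.1] tau [-0.387  0.34   0.021] F [2.037 1.645 2.034] w 0.012137146736222916
position: [0.5844, 0.0914, 0.2611]
(array([ 0.1056, -0.0444,  0.001 ]), array([ 0.    ,  0.0009, -0.2873]))
```

```bash
python3 -m pendant '[[0.5,0.053,-0.022,0,0,0,-0.15],[0.5,0.1056,-0.0444,0,0,0,-0.287],[0.5,0.1056,-0.0444,0,0,0,-0.287],[0.5,0.1056,-0.0444,0.05,0,0,-0.287],[0.5,0.1056,-0.0444,0.083,0,0,-0.287]]'|sed -n 2p; python3 -m pendant '[[0,0,0,0,0,0,0],[0,0,0,0,0,0,0],[0,0,0,0,0,0,0]]'; python3 t.py
```

```text
position: [0.5005, 0.17, 0.174]
time_s: 25.95
position: [0.5014, 0.1704, 0.1773]
tool_rot: [[-0.642, 0.767, -0.002], [0.767, 0.642, -0.001], [0.001, -0.002, -1.0]]
ft_force: [1.0, -1.0, -6.5]
grip_width: 0.0125
gripper_force: 41.7
q [  6.   23.5  84.2  -0.   72.4 -34. ] tau [-0.037 -0.337  0.086] F [-1.416  0.159  6.491] w 0.012453556486256092
```

```bash
python3 -m pendant '[[0,0,0,0.0005,0,0,0.15],[0,0,0,0.0009,0,0,0.29],[0,0,0,0.0009,0,0,0.29]]'; python3 t.py; python3 -m pendant '[[0.5,0,0,0,0,0,0],[0.5,0,0,0,0,0,0],[0.5,0,0,-0.06,0,0,0],[0.5,0,0,-0.08,0,0,0],[0.5,0,0,-0.08,0,0,0]]' | sed -n 2p; python3 go.py .502 .0075 .26 130
```

```text
time_s: 26.32
position: [0.5014, 0.1705, 0.1765]
tool_rot: [[-0.397, 0.918, -0.001], [0.918, 0.397, -0.001], [0.0, -0.001, -1.0]]
ft_force: [1.4, -1.4, -4.4]
grip_width: 0.0126
gripper_force: 42.0
q [  6.   23.5  84.3  -0.   72.2 -17.4] tau [-0.166 -0.33   0.042] F [-1.87   0.754  4.44 ] w 0.012612673074438628
position: [0.5016, 0.1708, 0.2573]
(array([-0.1501, -0.0645, -0.0027]), array([ 0.0006,  0.0003, -0.29  ]))
```

Nut 3 next: to about 2.2 and hold (step 3), then on to about 2.85.

```bash
python3 -m pendant '[[0.5,-0.05,-0.0215,0,0,0,-0.15],[0.5,-0.1,-0.043,0,0,0,-0.29],[0.5,-0.1501,-0.0645,-0.002,0,0,-0.29],[0.5,-0.1501,-0.0645,0.04,0,0,-0.29],[0.5,-0.1501,-0.0645,0.08,0,0,-0.29]]'|sed -n 2p; python3 -m pendant '[[0.5,0,0,0,0,0,0],[0,0,0,0,0,0,0],[0,0,0,0,0,0,0],[0,0,0,0,0,0,0]]'; python3 t.py
```

```text
position: [0.5005, 0.0067, 0.1737]
time_s: 28.08
position: [0.5022, 0.0074, 0.1773]
tool_rot: [[-0.642, 0.767, 0.001], [0.767, 0.642, -0.001], [-0.001, 0.0, -1.0]]
ft_force: [2.5, 2.3, 4.8]
grip_width: 0.0122
gripper_force: 42.6
q [-12.7  20.9  88.6  -0.   70.5 -52.6] tau [-0.635 -0.01   0.076] F [ 0.185  3.427 -4.788] w 0.012221920245535802
```

```bash
python3 -m pendant '[[0,0,0,0.0005,0,0,0.15],[0,0,0,0.0009,0,0,0.29],[0,0,0,0.0009,0,0,0.29],[0,0,0,0.0009,0,0,0.29],[0,0,0,0.0009,0,0,0.29]]'; python3 t.py; python3 -m pendant '[[0,0,0,0.0005,0,0,0.16],[0,0,0,0.001,0,0,0.32],[0,0,0,0.0015,0,0,0.48],[0,0,0,0.0021,0,0,0.65],[0,0,0,0.0021,0,0,0.65]]'; python3 t.py; python3 -m pendant '[[0.5,0,0,0,0,0,0],[0.5,0,0,0,0,0,0],[0.5,0,0,-0.06,0,0,0],[0.5,0,0,-0.08,0,0,0],[0.5,0,0,-0.08,0,0,0]]' | sed -n 2p; python3 go.py .5015 .1705 .26 113.5
```

```text
time_s: 28.7
position: [0.503, 0.0075, 0.1765]
tool_rot: [[-0.396, 0.918, 0.003], [0.918, 0.396, -0.0], [-0.001, 0.003, -1.0]]
ft_force: [6.5, 2.4, 3.8]
grip_width: 0.0126
gripper_force: 42.5
q [-12.7  21.   88.6   0.   70.3 -36. ] tau [-1.315  0.117  0.069] F [-0.337  6.965 -3.801] w 0.012578520669439843
time_s: 29.32
position: [0.5051, 0.0074, 0.1748]
tool_rot: [[0.242, 0.97, 0.009], [0.97, -0.242, -0.0], [0.002, 0.009, -1.0]]
ft_force: [17.5, 4.8, -1.3]
grip_width: 0.0119
gripper_force: 41.8
q [-12.7  21.2  88.6   0.1  69.7   1.3] tau [-2.357  1.566 -0.042] F [ 8.861 15.848  1.458] w 0.011907828571355923
position: [0.5015, 0.0072, 0.254]
(array([ 0.1585, -0.0392, -0.0062]), array([-0.0008,  0.0011, -0.653 ]))
```

```bash
python3 -m pendant '[[0.5,0.053,-0.013,-0.006,0,0,-0.17],[0.5,0.106,-0.026,-0.006,0,0,-0.34],[0.5,0.1585,-0.0392,-0.006,0,0,-0.51],[0.5,0.1585,-0.0392,-0.006,0,0,-0.653],[0.5,0.1585,-0.0392,0.04,0,0,-0.653]]'|sed -n 2p; python3 go.py .5015 .1705 .1755 113.5
```

```text
position: [0.5019, 0.1714, 0.213]
(array([-0.0006, -0.0007,  0.0375]), array([0.0008, 0.0006, 0.0032]))
```

```bash
python3 -m pendant '[[0.5,0,0,0.036,0,0,0],[0.5,0,0,0.036,0,0,0],[0,0,0,0.036,0,0,0],[0,0,0,0.036,0,0,0],[0,0,0,0.036,0,0,0]]'; python3 t.py; python3 -m pendant '[[0,0,0,0.0005,0,0,0.16],[0,0,0,0.001,0,0,0.32],[0,0,0,0.0015,0,0,0.48],[0,0,0,0.0021,0,0,0.65],[0,0,0,0.0021,0,0,0.65]]'; python3 t.py; python3 -m pendant '[[0.5,0,0,0,0,0,0],[0.5,0,0,0,0,0,0],[0.5,0,0,-0.06,0,0,0],[0.5,0,0,-0.08,0,0,0],[0.5,0,0,-0.08,0,0,0]]' | sed -n 2p; python3 go.py .584 .0915 .26 113.5
```

```text
time_s: 31.2
position: [0.5017, 0.1706, 0.1781]
tool_rot: [[-0.399, 0.917, -0.001], [0.917, 0.399, -0.0], [0.0, -0.001, -1.0]]
ft_force: [-0.9, 0.1, 5.0]
grip_width: 0.0123
gripper_force: 42.4
q [  6.   23.4  84.2  -0.   72.4 -17.5] tau [0.164 0.028 0.054] F [ 0.405 -0.792 -4.978] w 0.012313372369714868
time_s: 31.82
position: [0.5018, 0.1706, 0.1761]
tool_rot: [[0.239, 0.971, -0.0], [0.971, -0.239, -0.0], [-0.0, -0.0, -1.0]]
ft_force: [-1.9, -0.3, 6.2]
grip_width: 0.0121
gripper_force: 42.7
q [ 6.  23.6 84.3 -0.  72.1 19.8] tau [ 0.112 -0.147  0.087] F [-0.783 -1.754 -6.164] w 0.012106316241501063
position: [0.5019, 0.1707, 0.2559]
(array([-0.0574,  0.0986, -0.0041]), array([ 0.000e+00,  1.000e-04, -6.499e-01]))
```

```bash
python3 -m pendant '[[0.5,-0.029,0.049,-0.004,0,0,-0.17],[0.5,-0.0574,0.0986,-0.004,0,0,-0.34],[0.5,-0.0574,0.0986,-0.004,0,0,-0.51],[0.5,-0.0574,0.0986,-0.004,0,0,-0.65],[0.5,-0.0574,0.0986,0.04,0,0,-0.65]]'|sed -n 2p; python3 go.py .584 .0915 .1765 113.5
```

```text
position: [0.5844, 0.0912, 0.2147]
(array([ 0.0005, -0.0003,  0.0382]), array([0.0008, 0.001 , 0.0013]))
```

```bash
python3 -m pendant '[[0.5,0,0,0.037,0,0,0],[0.5,0,0,0.037,0,0,0],[0,0,0,0.037,0,0,0],[0,0,0,0.037,0,0,0],[0,0,0,0.037,0,0,0]]'; python3 t.py; python3 -m pendant '[[0,0,0,0.0005,0,0,0.16],[0,0,0,0.001,0,0,0.32],[0,0,0,0.0015,0,0,0.48],[0,0,0,0.0021,0,0,0.65],[0,0,0,0.0021,0,0,0.65]]'; python3 t.py; python3 -m pendant '[[0.5,0,0,0,0,0,0],[0.5,0,0,0,0,0,0],[0.5,0,0,-0.06,0,0,0],[0.5,0,0,-0.08,0,0,0],[0.5,0,0,-0.08,0,0,0]]' | sed -n 2p; python3 go.py .4205 .0862 .26 113
```

```text
time_s: 33.7
position: [0.5843, 0.0915, 0.179]
tool_rot: [[-0.399, 0.917, 0.001], [0.917, 0.399, -0.0], [-0.001, 0.001, -1.0]]
ft_force: [2.5, 0.5, 3.6]
grip_width: 0.0126
gripper_force: 42.5
q [ -2.6  29.1  74.   -0.   76.8 -26.1] tau [-0.504  0.024  0.038] F [-0.592  2.524 -3.582] w 0.012567246818433367
time_s: 34.33
position: [0.5855, 0.0916, 0.177]
tool_rot: [[0.239, 0.971, 0.004], [0.971, -0.239, 0.0], [0.001, 0.004, -1.0]]
ft_force: [8.4, 2.4, 1.4]
grip_width: 0.0125
gripper_force: 42.3
q [-2.6 29.2 74.1  0.  76.4 11.3] tau [-1.305  0.743  0.037] F [ 4.35   7.534 -1.342] w 0.012467728033706847
position: [0.5838, 0.0914, 0.2567]
(array([-0.0438, -0.1574, -0.0032]), array([-4.000e-04,  6.000e-04, -6.412e-01]))
```

```bash
python3 -m pendant '[[0.5,-0.0146,-0.0525,-0.003,0,0,-0.17],[0.5,-0.029,-0.105,-0.003,0,0,-0.34],[0.5,-0.0438,-0.1574,-0.003,0,0,-0.51],[0.5,-0.0438,-0.1574,-0.003,0,0,-0.64],[0.5,-0.0438,-0.1574,0.04,0,0,-0.64]]'|sed -n 2p; python3 go.py .4205 .0862 .175 113
```

```text
position: [0.4204, 0.0862, 0.2162]
(array([0.    , 0.0001, 0.0412]), array([0.0009, 0.0013, 0.0002]))
```

```bash
python3 -m pendant '[[0.5,0,0,0.039,0,0,0],[0.5,0,0,0.039,0,0,0],[0,0,0,0.039,0,0,0],[0,0,0,0.039,0,0,0],[0,0,0,0.039,0,0,0]]'; python3 t.py; python3 -m pendant '[[0,0,0,0.0005,0,0,0.16],[0,0,0,0.001,0,0,0.32],[0,0,0,0.0015,0,0,0.48],[0,0,0,0.0021,0,0,0.65],[0,0,0,0.0021,0,0,0.65]]'; python3 t.py; python3 -m pendant '[[0,0,0,0.0002,0,0,0.08],[0,0,0,0.0004,0,0,0.14],[0,0,0,0.0004,0,0,0.14]]' | tail -1; python3 t.py
```

```text
time_s: 36.2
position: [0.4207, 0.0862, 0.178]
tool_rot: [[-0.39, 0.921, -0.0], [0.921, 0.39, -0.001], [-0.001, -0.0, -1.0]]
ft_force: [0.3, -1.1, 4.8]
grip_width: 0.0121
gripper_force: 42.6
q [ -4.3  14.1  99.   -0.   66.9 -27.2] tau [-0.053 -0.087  0.07 ] F [-1.181 -0.141 -4.775] w 0.01209854575439008
time_s: 36.83
position: [0.421, 0.0862, 0.176]
tool_rot: [[0.249, 0.968, 0.0], [0.968, -0.249, -0.001], [-0.0, 0.001, -1.0]]
ft_force: [1.0, 0.5, 5.4]
grip_width: 0.0121
gripper_force: 42.8
q [-4.3 14.3 99.2 -0.  66.5 10.2] tau [-0.164  0.093  0.041] F [ 0.719  0.817 -5.431] w 0.012101590987656369
gripper_force: 42.8
q [-4.3 14.3 99.2 -0.  66.4 18.1] tau [-0.181  0.089  0.11 ] F [-0.379  0.729 -6.398] w 0.01205905314129051
```

Testing the inner thread stop (3.2) on nut 4 to confirm the angle reference.

```bash
python3 -m pendant '[[0,0,0,0.0003,0,0,0.1],[0,0,0,0.0003,0,0,0.1]]' | tail -1; python3 t.py;python3 -m pendant '[[0,0,0,0.0003,0,0,0.08],[0,0,0,0.0003,0,0,0.08]]' | tail -1; python3 t.py; python3 -m pendant '[[0,0,0,0.0002,0,0,0.06],[0,0,0,0.0002,0,0,0.06]]' | tail -1; python3 t.py
```

```text
gripper_force: 42.9
q [-4.3 14.3 99.2 -0.  66.4 23.9] tau [-0.216  0.121  0.052] F [ 0.633  1.209 -6.148] w 0.012082597383567805
gripper_force: 43.0
q [-4.3 14.3 99.3 -0.  66.3 28.4] tau [-0.166  0.073  0.047] F [-0.263  1.605 -7.246] w 0.01226669278391768
gripper_force: 43.0
q [-4.3 14.4 99.3 -0.  66.3 31.9] tau [-0.137  0.077  0.012] F [-0.453  0.262 -7.954] w 0.012178111376231005
```

```bash
python3 -m pendant '[[0,0,0,0,0,0,0.06],[0,0,0,0,0,0,0.06]]' | tail -1; python3 t.py;python3 -m pendant '[[0,0,0,0,0,0,0.06],[0,0,0,0,0,0,0.06]]' | tail -1; python3 t.py
```

```text
gripper_force: 42.8
q [-4.3 14.4 99.3 -0.  66.3 35.3] tau [-0.219  0.108  0.012] F [ 1.132  0.326 -6.02 ] w 0.012272999420406728
gripper_force: 42.9
q [-4.3 14.4 99.3 -0.  66.3 38.7] tau [-0.307  0.274  0.049] F [ 1.857  1.227 -5.963] w 0.012606391402996481
```

```bash
python3 -m pendant '[[0,0,0,0,0,0,0.08],[0,0,0,0,0,0,0.08]]' | tail -1; python3 t.py;python3 -m pendant '[[0,0,0,0,0,0,0.08],[0,0,0,0,0,0,0.08]]' | tail -1; python3 t.py
```

```text
gripper_force: 42.8
q [-4.3 14.4 99.3 -0.  66.3 43.2] tau [-0.385  0.324 -0.127] F [ 1.179  3.219 -5.85 ] w 0.011983479581601343
gripper_force: 51.1
q [-4.3 14.4 99.3 -0.1 66.3 47.7] tau [-0.341  0.364 -1.143] F [ 1.015  1.295 -6.473] w 0.012250498080227452
```

The stop appears at an estimated 3.43, so my estimates run about 0.2 high. Nuts 1–3 are then really at about 2.63, so I'll tighten them a little more.

```bash
python3 -m pendant '[[0,0,0,0,0,0,-0.09],[0,0,0,0,0,0,-0.09],[0.5,0,0,0,0,0,-0.09],[0.5,0,0,0,0,0,-0.09],[0.5,0,0,-0.06,0,0,-0.09]]'|sed -n 2p; python3 -m pendant '[[0.5,0,0,-0.022,0,0,0],[0.5,0,0,-0.022,0,0,0]]'|sed -n 2p; python3 go.py .584 .0915 .26 76.2
```

```text
position: [0.4185, 0.0863, 0.2315]
position: [0.4206, 0.0863, 0.2566]
(array([ 0.123 ,  0.1078, -0.0035]), array([-1.000e-04,  7.000e-04, -5.784e-01]))
```

```bash
python3 -m pendant '[[0.5,0.041,0.036,-0.003,0,0,-0.17],[0.5,0.082,0.072,-0.003,0,0,-0.34],[0.5,0.123,0.1078,-0.003,0,0,-0.51],[0.5,0.123,0.1078,-0.003,0,0,-0.578],[0.5,0.123,0.1078,0.04,0,0,-0.578]]'|sed -n 2p; python3 -m pendant '[[0.5,0,0,0.038,0,0,0],[0.5,0,0,0.038,0,0,0],[0,0,0,0.038,0,0,0],[0,0,0,0.038,0,0,0],[0,0,0,0.038,0,0,0]]'; python3 t.py; python3 -m pendant '[[0,0,0,0.0005,0,0,0.15],[0,0,0,0.0008,0,0,0.27],[0,0,0,0.0008,0,0,0.27]]'; python3 t.py
```

```text
position: [0.5848, 0.0913, 0.2147]
time_s: 41.08
position: [0.5853, 0.0911, 0.179]
tool_rot: [[0.24, 0.971, 0.003], [0.971, -0.24, -0.001], [-0.0, 0.003, -1.0]]
ft_force: [5.8, -0.8, -1.2]
grip_width: 0.0124
gripper_force: 42.1
q [-2.6 29.1 74.  -0.  76.7 11.3] tau [-0.874  0.121 -0.029] F [0.657 5.809 1.237] w 0.012384056024441524
time_s: 41.45
position: [0.5857, 0.091, 0.1784]
tool_rot: [[0.491, 0.871, 0.004], [0.871, -0.491, -0.001], [0.001, 0.004, -1.0]]
ft_force: [7.3, -1.2, -1.0]
grip_width: 0.0119
gripper_force: 42.1
q [-2.6 29.2 74.  -0.  76.6 26.8] tau [-0.98   0.456 -0.022] F [2.529 6.933 0.985] w 0.011949515249700688
```

Nut 1 next, run to its inner stop as calibration.

```bash
python3 -m pendant '[[0.5,0,0,0,0,0,0],[0.5,0,0,0,0,0,0],[0.5,0,0,-0.06,0,0,0],[0.5,0,0,-0.08,0,0,0],[0.5,0,0,-0.08,0,0,0]]' | sed -n 2p; python3 go.py .5017 .1706 .258 76.2
```

```text
position: [0.5841, 0.0914, 0.2579]
(array([ 2.870e-02, -1.106e-01, -1.000e-04]), array([ 0.0006,  0.0003, -0.2708]))
```

```bash
python3 -m pendant '[[0.5,0.014,-0.055,0,0,0,-0.15],[0.5,0.0287,-0.1106,0,0,0,-0.27],[0.5,0.0287,-0.1106,0,0,0,-0.27],[0.5,0.0287,-0.1106,0.04,0,0,-0.27],[0.5,0.0287,-0.1106,0.081,0,0,-0.27]]'|sed -n 2p; python3 -m pendant '[[0.5,0,0,0,0,0,0],[0,0,0,0,0,0,0],[0,0,0,0,0,0,0],[0,0,0,0,0,0,0]]'; python3 -m pendant '[[0,0,0,0.0005,0,0,0.16],[0,0,0,0.001,0,0,0.32],[0,0,0,0.001,0,0,0.32]]'|tail -1; python3 t.py; python3 -m pendant '[[0,0,0,0.0002,0,0,0.08],[0,0,0,0.0002,0,0,0.08]]'|tail -1; python3 t.py; python3 -m pendant '[[0,0,0,0.0002,0,0,0.08],[0,0,0,0.0002,0,0,0.08]]'|tail -1; python3 t.py
```

```text
position: [0.5013, 0.1701, 0.1737]
time_s: 43.2
position: [0.5018, 0.1705, 0.177]
tool_rot: [[0.24, 0.971, -0.0], [0.971, -0.24, -0.0], [-0.0, 0.0, -1.0]]
ft_force: [-1.1, -1.3, 6.1]
grip_width: 0.0119
gripper_force: 42.4
gripper_force: 42.8
q [ 6.  23.5 84.3 -0.  72.1 38.3] tau [ 0.054 -0.29  -0.008] F [-1.442 -0.72  -8.749] w 0.012207728624367935
gripper_force: 44.7
q [ 6.  23.5 84.3 -0.1 72.1 42.7] tau [ 0.015 -0.345 -0.754] F [ -2.38   -0.636 -10.39 ] w 0.011779137046628417
gripper_force: 63.7
q [ 6.  23.5 84.3 -0.1 72.1 47.2] tau [ 0.024 -0.436 -1.561] F [ -3.603  -0.828 -11.382] w 0.01231646691244727
```

Nut 1's span comes to about 3.2, so its reference is right and nut 4 was about 0.23 behind. Next I'll tighten nut 3 to its stop.

```bash
python3 -m pendant '[[0,0,0,0,0,0,-0.12],[0,0,0,0,0,0,-0.12],[0.5,0,0,0,0,0,-0.12],[0.5,0,0,0,0,0,-0.12],[0.5,0,0,-0.06,0,0,-0.12]]'|sed -n 2p; python3 -m pendant '[[0.5,0,0,-0.023,0,0,0],[0.5,0,0,-0.023,0,0,0]]'|sed -n 2p; python3 go.py .503 .0074 .258 76.2
```

```text
position: [0.4999, 0.1703, 0.2314]
position: [0.5019, 0.1707, 0.2584]
(array([-0.1339,  0.0933,  0.0004]), array([ 3.00e-04, -1.00e-04, -3.61e-01]))
```

```bash
python3 -m pendant '[[0.5,-0.045,0.031,0,0,0,-0.15],[0.5,-0.09,0.062,0,0,0,-0.3],[0.5,-0.1339,0.0933,0,0,0,-0.36],[0.5,-0.1339,0.0933,0.04,0,0,-0.36],[0.5,-0.1339,0.0933,0.081,0,0,-0.36]]'|sed -n 2p; python3 -m pendant '[[0.5,0,0,0,0,0,0],[0,0,0,0,0,0,0],[0,0,0,0,0,0,0],[0,0,0,0,0,0,0]]'|sed -n 2p; python3 t.py;  python3 -m pendant '[[0,0,0,0.0005,0,0,0.16],[0,0,0,0.001,0,0,0.32],[0,0,0,0.001,0,0,0.32]]'|tail -1; python3 t.py; python3 -m pendant '[[0,0,0,0.0002,0,0,0.08],[0,0,0,0.0002,0,0,0.08]]'|tail -1; python3 t.py; python3 -m pendant '[[0,0,0,0.0002,0,0,0.08],[0,0,0,0.0002,0,0,0.08]]'|tail -1; python3 t.py
```

```text
position: [0.5016, 0.0067, 0.1739]
position: [0.5051, 0.007, 0.178]
q [-12.6  21.   88.2  -0.   70.4   1.2] tau [-1.626  0.355 -0.069] F [ 2.563 11.739  5.151] w 0.011967823627824779
gripper_force: 42.6
q [-12.6  21.1  88.3   0.   70.2  19.6] tau [-1.591  1.233 -0.048] F [ 8.119 12.065  4.053] w 0.012060882966915723
gripper_force: 42.5
q [-12.6  21.1  88.3   0.   70.2  24.2] tau [-1.658  1.421 -0.096] F [ 9.867 11.453  4.439] w 0.012141248708504034
gripper_force: 43.0
q [-12.6  21.1  88.3   0.   70.1  28.7] tau [-1.554  1.558 -0.529] F [10.458 11.466  4.004] w 0.012094622985344944
```

```bash
python3 -m pendant '[[0,0,0,0,0,0,-0.06],[0,0,0,0,0,0,-0.06],[0.5,0,0,0,0,0,-0.06],[0.5,0,0,0,0,0,-0.06],[0.5,0,0,-0.06,0,0,-0.06]]'|sed -n 2p; python3 -m pendant '[[0.5,0,0,-0.023,0,0,0],[0.5,0,0,-0.023,0,0,0]]'|sed -n 2p; python3 go.py .585 .0912 .258 60.7
```

```text
position: [0.5008, 0.0077, 0.2329]
position: [0.5028, 0.0074, 0.2595]
(array([0.1166, 0.0133, 0.0014]), array([ 0.0013,  0.0007, -0.1503]))
```

```bash
python3 -m pendant '[[0.5,0.058,0.0066,0,0,0,-0.15],[0.5,0.1166,0.0133,0,0,0,-0.15],[0.5,0.1166,0.0133,0,0,0,-0.15],[0.5,0.1166,0.0133,0.04,0,0,-0.15],[0.5,0.1166,0.0133,0.08,0,0,-0.15]]'|sed -n 2p; python3 -m pendant '[[0.5,0,0,0,0,0,0],[0,0,0,0,0,0,0],[0,0,0,0,0,0,0],[0,0,0,0,0,0,0]]'|sed -n 2p; python3 t.py;  python3 -m pendant '[[0,0,0,0.0003,0,0,0.1],[0,0,0,0.0003,0,0,0.1]]'|tail -1; python3 t.py; python3 -m pendant '[[0,0,0,0.0002,0,0,0.08],[0,0,0,0.0002,0,0,0.08]]'|tail -1; python3 t.py; python3 -m pendant '[[0,0,0,0.0002,0,0,0.08],[0,0,0,0.0002,0,0,0.08]]'|tail -1; python3 t.py
```

```text
position: [0.5834, 0.0907, 0.1757]
position: [0.5856, 0.0906, 0.1794]
q [-2.6 29.2 73.8 -0.1 76.9 26.8] tau [-0.688 -0.253  0.048] F [-1.46   4.662 -5.661] w 0.012197287709135245
gripper_force: 42.7
q [-2.6 29.2 73.8 -0.1 76.9 32.5] tau [-0.687 -0.168 -0.002] F [-0.193  4.759 -7.566] w 0.012305447437985093
gripper_force: 42.7
q [-2.6 29.2 73.8 -0.1 76.8 37.1] tau [-0.789 -0.111  0.016] F [-0.552  5.376 -6.984] w 0.0116221449154385
gripper_force: 42.7
q [-2.6 29.2 73.9 -0.1 76.8 41.7] tau [-0.848 -0.091 -0.033] F [-0.79   5.08  -6.779] w 0.011851659557948497
```

```bash
python3 -m pendant '[[0,0,0,0.0002,0,0,0.08],[0,0,0,0.0002,0,0,0.08]]'|tail -1; python3 t.py; python3 -m pendant '[[0,0,0,0.0002,0,0,0.08],[0,0,0,0.0002,0,0,0.08]]'|tail -1; python3 t.py;python3 -m pendant '[[0,0,0,0.0002,0,0,0.08],[0,0,0,0.0002,0,0,0.08]]'|sed -n 1p; python3 t.py
```

```text
gripper_force: 42.8
q [-2.6 29.2 73.9 -0.1 76.8 46.3] tau [-0.827  0.017  0.022] F [ 0.543  5.887 -6.463] w 0.012339489988710643
gripper_force: 48.7
q [-2.6 29.2 73.9 -0.1 76.7 50.8] tau [-0.948  0.153 -1.026] F [ 0.261  5.974 -8.083] w 0.01207833918904121
time_s: 50.45
q [-2.6 29.2 73.9 -0.1 76.7 55.3] tau [-0.971  0.113 -1.801] F [ 0.569  6.218 -8.085] w 0.012265201749686023
```

Nut 2's stop came at an estimated 3.46, so in the middle pass the nuts really stood at about 2.2, 1.94, 2.1 and 1.97, all inside the step 3 window. Releasing and checking.

```bash
python3 -m pendant '[[0,0,0,0,0,0,-0.15],[0,0,0,0,0,0,-0.15],[0.5,0,0,0,0,0,-0.15],[0.5,0,0,0,0,0,-0.15],[0.5,0,0,-0.06,0,0,-0.15]]'|sed -n 2p; python3 -m pendant '[[0.5,0,0,-0.06,0,0,0],[0.5,0,0,-0.12,0,0,0],[0.5,0,0,-0.12,0,0,0]]'; python3 go.py .44 .09 .36 160
```

```text
position: [0.5828, 0.0914, 0.2328]
time_s: 51.45
position: [0.5855, 0.0915, 0.3609]
tool_rot: [[0.759, 0.651, 0.006], [0.651, -0.759, -0.001], [0.004, 0.004, -1.0]]
ft_force: [-0.2, 0.3, -1.0]
grip_width: 0.0426
gripper_force: 0.0
(array([-1.114e-01, -9.360e-02,  1.000e-04]), array([ 6.9000e-03,  1.9000e-03, -2.0832e+00]))
```

```bash
python3 -m pendant '[[0.5,-0.045,-0.037,0,0,0,-0.18],[0.5,-0.09,-0.074,0,0,0,-0.36],[0.5,-0.1114,-0.0936,0,0,0,-0.54],[0.5,-0.1114,-0.0936,0,0,0,-0.72],[0.5,-0.1114,-0.0936,0,0,0,-0.72]]'|sed -n 2p; python3 - <<'E'
from h import *
a=env.get_image('wrist')['image'];s=env.get_image('scene')['image']
cv2.imwrite('pics/fin.png',np.hstack([cv2.resize(a,(400,300)),cv2.resize(s[170:340,210:410],(353,300),interpolation=cv2.INTER_CUBIC)]))
E
```

```text
position: [0.439, 0.0899, 0.3559]
```

View pics/fin.png

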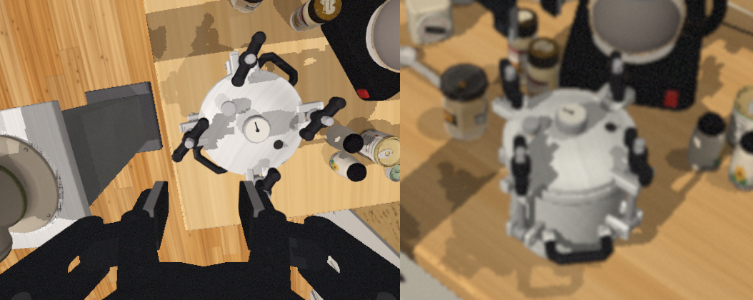

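All four bolts stand upright at (250,57), (325,117), (268,183) and (190,140), the lid looks level, and the jars are undisturbed. Handing in.

```bash
python3 -c "
from rig import env
print(env.close_job())"
```

```text
the job is handed in; nothing more can be done
None
```

I handed the job in at about 52 s: bolt 1 is upright in its slot, all four nuts are tightened to near their inner stops, and the lid looks flush and level; nut turns were inferred from gripper torque, and nut 4 was run near full and backed off before the final pass; no verdict came back.

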